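# Gauge the sample bead and load the bead curing station

### The arm

A 6-joint arm with a two-finger parallel gripper is mounted at the origin on the work surface. World frame = base frame: x ahead of the robot, y to its left, z up, the work surface at z = 0. Lengths are in m, angles in rad, forces in N, time in s.
With the tool pointing down it reaches from about 0.325 to 0.9 m from the base axis. Payload 6.1 kg.
Tool frame: the origin (TCP) lies between the finger pads; the fingertips stand 8 mm ahead of it and the grasp point (between the pads) lies 11 mm behind it (manip.tip_extent is the distance from the TCP to the fingertips, in m); y points along the fingers, z is the direction in which the jaws open and shut, and the axes are right-handed (so a half turn about y gives the same grasp; the last joint's range is limited). The gripper opens to 85 mm and grips with 20 to 120 N. Pads are 22 mm wide; open, the fingers measure 114 mm over their backs; the gripper's body (76 mm by 85 mm) begins 54 mm behind the grasp point. The pads swing forward as they close: fully open they stand 13 mm farther back than shut.
Start: joints at [-1.324, 0.22, 1.526, -0, 1.395, -0.126], TCP at [0.228, -0.582, 0.239] pointing down, gripper open.
Joint ranges: [-2.98, 2.98], [-0.91, 2.08], [0.09, 2.57], [-1.24, 4.39], [0.2, 2.65], [-2.68, 2.68]. Speed limits (rad/s): [2.57, 2.57, 3.01, 3.14, 3.14, 3.14].

### API

Orientations are given as a unit quaternion [w, x, y, z].
In Python, from bench import manip gives the robot as it stands.
- The arm moves only by the shell command python3 -m pendant 'ROWS' [OPENING] [FORCE]. ROWS is JSON, a list of rows, each a list of 6 numbers: the shift along the tool's x, y, z scaled (see below), then the turn, a rotation vector about the tool's x, y, z scaled (see below). A call has 1 to 20 rows; each row shifts and turns the pose as measured when the row begins, along the tool's axes as they then stand; what a row does not reach is not made up. The controller multiplies each number of a shift by 3 cm and each number of a turn by pi rad. A row lasts 1/10 s, in which the tool goes at most 50 mm and 8.59 degrees, less where a joint would pass 70% of its speed; a pose out of reach is approached as far as the arm can. A call with a number of a shift or a turn outside -1 to 1 is refused whole. A call with a gripper value outside its range is refused whole. OPENING is the closure, from -1 (fully open) to 1 (shut), so that 0 is half open, set as the call begins (- or left out, the last holds). The fingers move at their own pace and stop on an object; FORCE is the grip in N (left out, the last holds). Time passes only in rows, so rows that do not move let the fingers close. It gives the time, the measured TCP pose, the force and the opening at its end, in the units of the state.
- manip.get_obs(): the state, without advancing time (a new reading comes with each control period).
- manip.get_image(name): name is "scene" or "top" or "wrist"; returns the picture (384x512x3 uint8, red, green, blue); there is no depth.
- manip.camera_model(name): a dict with "mtx" (3x3 intrinsics, pixels), "rvec" (rotation vector, rad) and "tvec" (3), from world to camera coordinates, as OpenCV has them; the wrist camera has in their place "mount" (4x4, takes a point from camera to tool coordinates, whose origin is the TCP and whose axes are the tool frame's). Camera axes: x right, y down, z forward; pixel columns grow to the right and rows downward; lengths in m; the calibration is good to about 2 mm. A picture is of the moment at which its call begins: read the wrist's pose just before it. camera_model takes no time and is no camera call.
- manip.job_done(): hands the job in, once; it reports no verdict.
Trained networks look in the newest picture that a camera, given by its name, has taken for a name from the list of things; names that differ only in an ending like _2 or _b are one class to them, and where a whole thing is asked for, a point or a joint stands for the part that bears it (a point fixed in the world has none). Each returns a list of dicts, best first, with "conf" (0 to 1); they miss things now and then, are a little off and sometimes report something else, mostly with a low value. They report only what shows in the picture. A call takes as long as a camera call. They do not tell look-alikes from the thing itself.
- manip.spot_in(camera, label): "location" ([x, y, z] in m, in world coordinates, good to about 4 mm: the middle of the surface that is visible of it).
- manip.tip_of(camera, label): "location" ([x, y, z] in m, in world coordinates, good to about 4 mm: a listed point, or the origin of a listed thing).
The state is a dict: "time_s": time; "joint_positions": joint angles; "qvel": joint speeds; "tau": joint torques, N m; "position": TCP position; "orientation": TCP orientation; "contact_force": force on the tool from outside, world axes, zero at the start; "moment": the same for the moment, N m; "grip_width": finger opening in m.
Only numpy, scipy, OpenCV 4.12 (cv2) and the standard library are available. Lean on these libraries where they do the work, as an engineer would, in place of code of your own. Each camera call takes 0.05 s, during which the arm holds its last target.

### The job

Gauge the sample bead first: lay it flat on the table between the bench caliper's jaws, up against the fixed jaw, and slide the moving jaw gently shut until it nips the bead, then draw the jaw back and return the bead to lie flat in the sheet tray. Then load the waiting dops into the bores with their colour's dot, in the order blue, green, coral (some may be missing): start each one edge-first, leaning about 10 degrees with its low edge inside the bore, then straighten it, slide it fully home and let go. When all are home, press the orange start key past its snap so that it stays down; do not disturb the other things on the bench.

Things in the scene. Friction and masses are not known exactly. Their poses are not given: they have to be found in the camera images.
- sample: Sample bead: dark steel drum, 34 mm diameter, 24 mm tall, pale-blue stone on top, lying flat on the sheet tray. Origin: centre of its underside; z up its axis. About 0.12 kg.
- tray: Aluminium sheet tray, fixed, 300 mm (x) by 240 mm (y), floor 3 mm above the table, rim 13 mm above the table, 3 mm thick. Origin: centre of its underside. Small spare beads (20 mm across) lie in its +x, +y corner.
- gauge: Bench caliper lying flat, fixed to the table. Its steel beam (24 mm wide, 26 mm tall) runs along its own y, from x = 45 to 69 mm on the +x side. Two jaws 24 mm tall and 16 mm thick reach from the beam towards -x, to x = -35 mm; the fixed jaw is at -y, the sliding jaw at +y. Between them is bare table (z = 0), where the bead lies. Origin: on the table; the fixed jaw's inner face is at y = -50 mm.
- fixed_face (a point): Point on the inner face of the fixed jaw, 12 mm above the table, axes as the gauge's: +y points from this face to the sliding jaw, +x towards the beam (beam's face 45 mm away). A bead lying against the face has its centre at y = 17 mm, and should be within 30 mm of this point along x.
- jaw_post (a point): Top centre of the sliding jaw's brass thumb post: upright, 14 mm diameter, 30 mm tall, top 62 mm above the table, standing over the beam (x = 57 mm of the gauge) on a carriage plate 34 mm square whose top is 32 mm above the table. Push or pull it along the gauge's y to move the jaw. At the y of the jaw's middle.
- jaw_part (a joint): Travel of the sliding jaw towards the fixed jaw in m: 0 = jaws 100 mm apart, gap = 100 mm minus this; 0.066 = shut on the bead. Range 0 to 0.090. Stiff slide: about 1.5 N of friction, stays where it is left.
- station: Curing station: fixed aluminium block 70 (x) by 200 (y) by 42 mm tall, with three bores along its y. A coloured dot 23.5 mm to the -x side of each bore tells whose it is. Origin: centre of its underside.
- stand: Wooden stand, fixed, 70 by 200 by 42 mm tall, with three loose square holes 22 mm wide (62 mm apart along its y) in which the dops wait upright, shoulder on the stand's top; which dop is in which hole varies. Origin: centre of its underside.
- key_top (a point): Centre of the top of the orange start key (round, 32 mm diameter) on a grey control box 90 by 80 by 34 mm; a black collar under it reaches 37 mm above the table, the key's top stands 51 mm above the table when up. It moves with the key.
- key (a joint): Travel of the start key downwards in m, 0 (up) to 0.008 (down). A snap-through key: it needs a push of about 8 N over the first 3 mm, then gives way; the push falls to nothing at 5 mm, beyond which the key snaps down by itself and stays down.
- dop_blue: Dop with a blue stone (may be absent). Upright steel shank 16 mm diameter, 34 mm long (last 2 mm of its foot 14 mm), then a brass shoulder 26 mm diameter, 6 mm thick (34 to 40 mm above the foot), then a dark steel drum 23 mm diameter, 38 mm tall (40 to 78 mm above the foot), blue stone on top. Grip it by the drum. Origin: centre of the foot's underside; z up its axis. About 0.15 kg.
- bore_blue (a point): Centre of the mouth of the bore for the blue dop, on the station's top, 42 mm above the table (y = +62 mm of the station); axes as the station's, z up. Bore 17 mm diameter (1 mm wider than the shank), 37 mm deep, no lead-in. Dop home = its shoulder on the block, foot 34 mm below this point.
- dop_green: Dop with a green stone (may be absent). Upright steel shank 16 mm diameter, 34 mm long (last 2 mm of its foot 14 mm), then a brass shoulder 26 mm diameter, 6 mm thick (34 to 40 mm above the foot), then a dark steel drum 23 mm diameter, 38 mm tall (40 to 78 mm above the foot), green stone on top. Grip it by the drum. Origin: centre of the foot's underside; z up its axis. About 0.15 kg.
- bore_green (a point): Centre of the mouth of the bore for the green dop, on the station's top, 42 mm above the table (y = 0 of the station); axes as the station's, z up. Bore 17 mm diameter (1 mm wider than the shank), 37 mm deep, no lead-in. Dop home = its shoulder on the block, foot 34 mm below this point.
- dop_coral: Dop with a coral stone (may be absent). Upright steel shank 16 mm diameter, 34 mm long (last 2 mm of its foot 14 mm), then a brass shoulder 26 mm diameter, 6 mm thick (34 to 40 mm above the foot), then a dark steel drum 23 mm diameter, 38 mm tall (40 to 78 mm above the foot), coral stone on top. Grip it by the drum. Origin: centre of the foot's underside; z up its axis. About 0.15 kg.
- bore_coral (a point): Centre of the mouth of the bore for the coral dop, on the station's top, 42 mm above the table (y = -62 mm of the station); axes as the station's, z up. Bore 17 mm diameter (1 mm wider than the shank), 37 mm deep, no lead-in. Dop home = its shoulder on the block, foot 34 mm below this point.
- cup: Bystander, leave alone: upturned clear plastic cup, 54 mm across, 45 mm tall. Origin: underside.
- resin: Bystander, leave alone: amber bottle, 48 mm across, 100 mm tall. Origin: underside.
- jar: Bystander, leave alone: glass jar with steel cap, 56 mm across, 60 mm tall. Origin: underside.
- hammer: Bystander, leave alone: hammer, 260 mm long, lying. Origin: underside.
- brush: Bystander, leave alone: brush, 140 mm long, lying. Origin: underside.
- spare0: Bystander, leave alone: small blue spare bead in the tray, 20 mm across, 10 mm tall. Origin: underside.
- spare1: Bystander, leave alone: small coral spare bead in the tray, 20 mm across, 10 mm tall. Origin: underside.
- spare2: Bystander, leave alone: small white spare bead in the tray, 20 mm across, 10 mm tall. Origin: underside.
Mind the look-alikes: they are no part of the job. There is more than one size of the sample; the one meant has the size given above.

How it is judged:
By the outcome, as a careful person would: the job done as asked, in the order asked, and still so for the second after the job is handed in, with the robot touching nothing.
Of dop_blue, dop_green, dop_coral only 2 to 3 are there at a start; the rules pass over those that are not, and their reading is None.
At some moment in a run one of sample may be knocked a few centimetres aside while the robot is not near it.
It also fails if it takes over 200 s, if anything falls off the work surface, if the arm or the gripper's body presses on something with over 40 N, if the wrist force passes 120 N, or if a joint passes its speed limit or range.

## Working session

There is one attempt and no reset: what is moved stays moved. The work goes in short steps, Python scripts to look and compute and a shell command to move; the robot and the scene stay as the last step left them, time stands still between calls to the robot, and variables do not carry over. Pictures are saved under pics/ and viewed, and the job is handed in when it is done.

```bash
ls; mkdir -p pics
python3 - <<'E'
from bench import manip
import cv2,numpy as np
o=manip.get_obs()
for k,v in o.items(): print(k,np.round(v,4))
for n in ["scene","top","wrist"]:
    im=manip.get_image(n); cv2.imwrite(f"pics/{n}0.png",im[:,:,::-1])
    print(n,{k:np.round(v,4).tolist() for k,v in manip.camera_model(n).items()})
print(manip.tip_extent)
E
```

```text
pics
time_s 0.0
joint_positions [-1.3241  0.2213  1.5276 -0.      1.3947 -0.1261]
qvel [-0.0008  0.0001 -0.0023 -0.0005  0.001   0.0011]
tau [ 9.00000e-04 -4.96891e+01 -3.89391e+01 -1.00000e-04  1.09000e-02
  0.00000e+00]
position [ 0.2275 -0.5815  0.2382]
orientation [ 0.131  -0.1311  0.6956 -0.6942]
contact_force [-0.0088 -0.0328 -0.6831]
moment [-0.0272 -0.0285 -0.0222]
grip_width 0.0851
scene {'mtx': [[355.2354, 0.0, 255.5629], [0.0, 355.2354, 190.3357], [0.0, 0.0, 1.0]], 'rvec': [2.4127, 1.0335, -0.2919], 'tvec': [-0.4003, -0.2596, 1.1602]}
top {'mtx': [[442.5638, 0.0, 258.7429], [0.0, 442.5638, 203.0158], [0.0, 0.0, 1.0]], 'rvec': [2.1419, -2.1767, 0.1116], 'tvec': [0.074, 0.5337, 1.3823]}
wrist {'mtx': [[271.061, 0.0, 256.4345], [0.0, 271.061, 192.543], [0.0, 0.0, 1.0]], 'mount': [[0.0005, 0.9624, 0.2715, -0.0695], [0.0008, -0.2715, 0.9624, -0.1349], [1.0, -0.0003, -0.0009, 0.0006], [0.0, 0.0, 0.0, 1.0]]}
0.008
```

View pics/top0.png

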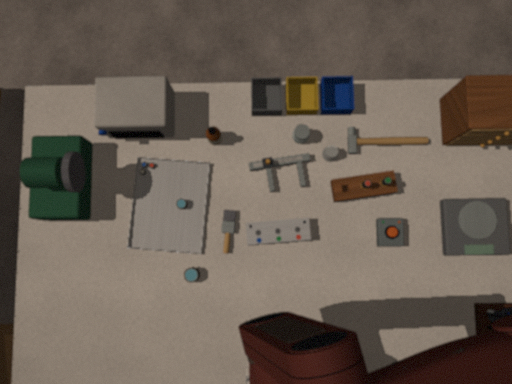

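View pics/scene0.png

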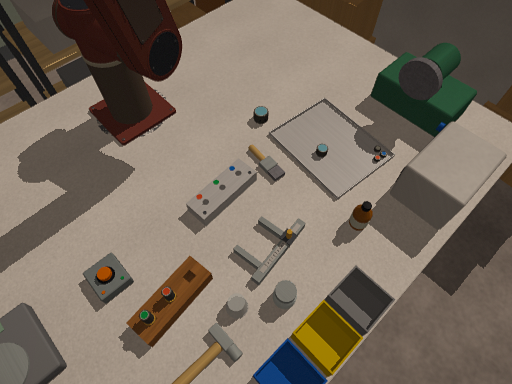

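View pics/wrist0.png

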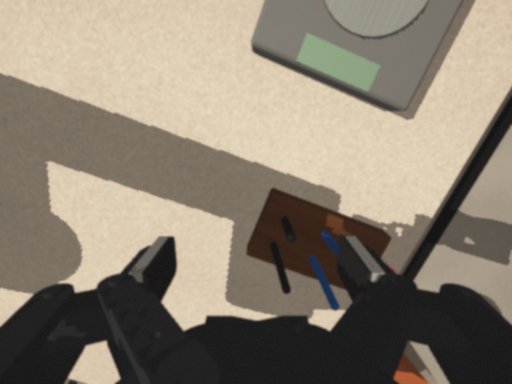

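Top view: tray bead at about (182,204), a larger bead outside the tray at (192,275), caliper around (285,165), station (280,232), stand (365,186) with coral and green dops only, key (392,232). Next I measure these.

```bash
cat > h.py <<'E'
from bench import manip
import cv2,numpy as np
from scipy.spatial.transform import Rotation as R
def q2R(q): return R.from_quat([q[1],q[2],q[3],q[0]])
def cam(n,obs=None):
    m=manip.camera_model(n);K=np.array(m["mtx"])
    if n!="wrist":
        Rm=cv2.Rodrigues(np.array(m["rvec"],float))[0];t=np.array(m["tvec"],float).ravel()
    else:
        o=obs or manip.get_obs();M=np.array(m["mount"]);A=q2R(o["orientation"]).as_matrix()
        Rc=A@M[:3,:3];p=A@M[:3,3]+np.array(o["position"]);Rm=Rc.T;t=-Rm@p
    return K,Rm,t
def pix2z(c,u,v,z):
    K,Rm,t=c;d=Rm.T@np.linalg.solve(K,[u,v,1.]);p=-Rm.T@t
    return p+d*(z-p[2])/d[2]
def proj(c,P):
    K,Rm,t=c;x=K@(Rm@np.array(P,float)+t);return x[:2]/x[2]
def snap(n,f=None):
    o=manip.get_obs();c=cam(n,o);im=manip.get_image(n)[:,:,::-1].copy()
    if f: cv2.imwrite("pics/"+f,im)
    return im,c,o
def big(im,u0,u1,v0,v1,s,f): cv2.imwrite("pics/"+f,cv2.resize(im[v0:v1,u0:u1],None,fx=s,fy=s,interpolation=cv2.INTER_CUBIC))
def err(target_p,target_R,o=None):
    "tool-frame shift in row units (3cm) and rotvec in pi units from current to target"
    o=o or manip.get_obs();A=q2R(o["orientation"])
    d=A.inv().apply(np.array(target_p)-o["position"]);r=(A.inv()*target_R).as_rotvec()
    return d/0.03,r/np.pi
E
python3 - <<'E'
from h import *
im,c,o=snap("top"); big(im,120,330,90,300,3.7//1 and 2.8,"topA.png"); big(im,225,425,120,260,4,"topB.png")
for n in ["top","scene"]:
  if n=="scene": snap("scene")
  for l in ["sample","tray","fixed_face","jaw_post","station","stand","key_top","dop_blue","dop_green","dop_coral","bore_green","bore_coral","bore_blue","gauge","hammer","brush","resin","cup","jar","spare0"]:
    r=manip.tip_of(n,l); print(n,l,[(np.round(x["location"],3).tolist(),round(x["conf"],2)) for x in r[:3]])
print(manip.get_obs()["time_s"])
E
```

```text
top sample [([0.539, 0.318, 0.002], 0.62), ([0.313, 0.278, -0.004], 0.51)]
top tray [([0.54, 0.353, -0.002], 0.97), ([0.595, -0.334, 0.01], 0.32)]
top fixed_face [([0.618, -0.064, 0.013], 0.7), ([0.669, 0.443, 0.008], 0.63)]
top jaw_post [([0.665, 0.037, 0.062], 0.79)]
top station [([0.443, 0.006, 0.0], 0.91), ([0.698, -0.174, -0.002], 0.64), ([0.755, 0.201, 0.004], 0.54)]
top stand [([0.582, -0.271, 0.0], 0.81), ([0.447, 0.165, -0.0], 0.26)]
top key_top [([0.436, -0.353, 0.055], 0.64)]
top dop_blue []
top dop_green [([0.594, -0.333, 0.008], 0.65)]
top dop_coral [([0.587, -0.271, 0.009], 0.64)]
top bore_green [([0.444, 0.005, 0.041], 0.74), ([0.586, -0.274, 0.001], 0.28)]
top bore_coral [([0.45, -0.056, 0.047], 0.9), ([0.448, 0.165, -0.001], 0.57)]
top bore_blue [([0.44, 0.067, 0.044], 0.65)]
top gauge [([0.618, -0.018, -0.004], 0.59), ([0.733, -0.359, 0.001], 0.31), ([0.536, 0.358, -0.002], 0.16)]
top hammer [([0.73, -0.357, 0.003], 0.68)]
top brush [([0.447, 0.167, 0.002], 0.89)]
top resin [([0.756, 0.205, 0.004], 0.53)]
top cup [([0.44, 0.065, 0.041], 0.43)]
top jar [([0.76, -0.07
[... 602 characters left out ...]
ne dop_blue []
scene dop_green []
scene dop_coral [([0.581, -0.269, 0.003], 0.52)]
scene bore_green [([0.442, 0.01, 0.045], 0.78), ([0.442, -0.003, -0.005], 0.33)]
scene bore_coral [([0.451, -0.059, 0.038], 0.95)]
scene bore_blue [([0.434, 0.07, 0.04], 0.68)]
scene gauge [([0.612, -0.017, -0.001], 0.76)]
scene hammer [([0.734, -0.36, -0.003], 0.83), ([0.446, -0.059, 0.039], 0.38)]
scene brush [([0.443, 0.163, -0.002], 0.9)]
scene resin [([0.758, 0.205, -0.002], 0.89)]
scene cup [([0.694, -0.17, -0.0], 0.62), ([0.448, 0.162, -0.001], 0.58)]
scene jar [([0.761, -0.075, 0.002], 0.65)]
scene spare0 [([0.671, 0.412, 0.002], 0.6), ([0.643, 0.444, -0.001], 0.58), ([0.669, 0.439, 0.005], 0.42)]
2.25
```

View pics/topA.png

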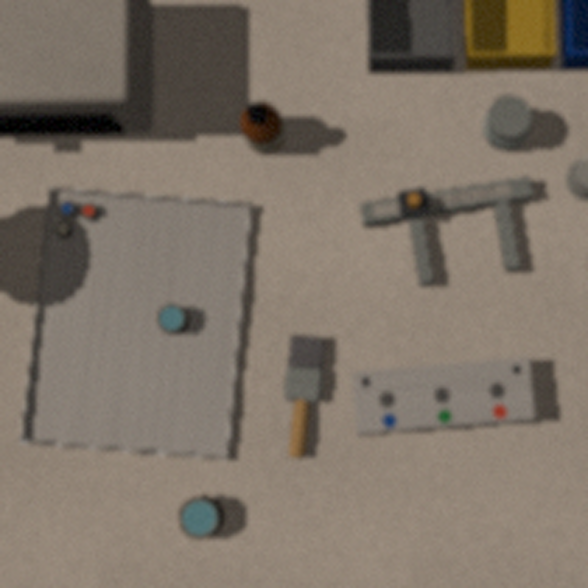

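View pics/topB.png

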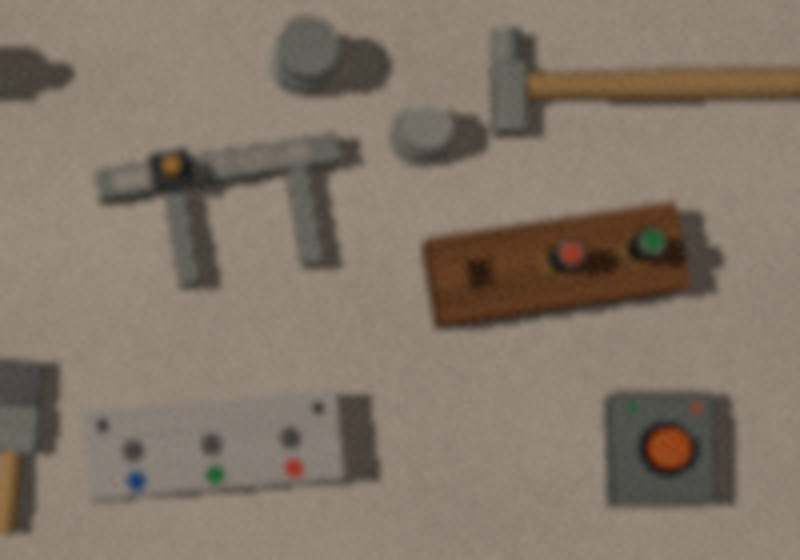

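Run:
```python
from h import *
o=manip.get_obs();print(q2R(o["orientation"]).as_matrix().round(3))
c=cam("top")
off=(225,120)
for n,u,v,z in [("beamL",100,190,.026),("beamR",345,150,.026),("jawL tip",182,285,.024),("jawR tip",303,265,.024),("jawR root",292,170,.024),("jawR tipL",303,265,.024),("stand hole",480,272,.042),("coral top",571,254,.0860),("green top",652,241,.086),("boreB",133,450,.042),("boreG",212,444,.042),("boreC",291,438,.042),("dotB",137,481,.042),("dotC",294,468,.042),("key",668,448,.051),("post",171,164,.062)]:
    print(n,pix2z(c,225+u/4,120+v/4,z).round(4)[:2])
```

```text
[[-0.931 -0.     0.364]
 [-0.364  0.    -0.931]
 [ 0.    -1.    -0.   ]]
beamL [0.6513 0.0918]
beamR [ 0.6807 -0.1068]
jawL tip [0.573 0.027]
jawR tip [ 0.5876 -0.0706]
jawR root [ 0.6654 -0.0637]
jawR tipL [ 0.5876 -0.0706]
stand hole [ 0.5769 -0.209 ]
coral top [ 0.5833 -0.271 ]
green top [ 0.5924 -0.3336]
boreB [0.4404 0.0682]
boreG [0.4441 0.0061]
boreC [ 0.4478 -0.056 ]
dotB [0.416  0.0655]
dotC [ 0.4242 -0.0577]
key [ 0.4348 -0.3482]
post [0.6641 0.0346]
```

```bash
cat >> h.py <<'E'
def Rdown(yaw_deg,tilt=None):
    a=np.radians(yaw_deg);z=np.array([np.cos(a),np.sin(a),0]);y=np.array([0,0,-1.]);x=np.cross(y,z)
    return R.from_matrix(np.stack([x,y,z],1))
def plan(p,Rt,o=None,step=0.028,astep=8.0):
    o=o or manip.get_obs();A=q2R(o["orientation"]);p0=np.array(o["position"])
    dp=np.array(p)-p0;rv=(Rt*A.inv()).as_rotvec()
    for n in range(1,60):
        rows=[];ok=True
        for i in range(n):
            Ai=R.from_rotvec(rv*i/n)*A
            s=Ai.inv().apply(dp/n)
            if abs(s).max()>step or np.linalg.norm(s)>0.045: ok=False
            r=(Ai.inv()).apply(rv/n)
            rows.append([*np.round(s/0.03,3),*np.round(r/np.pi,4)])
        if np.degrees(np.linalg.norm(rv))/n>astep: ok=False
        if ok: break
    print(n,"rows; dist mm",(dp*1000).round(1),"ang",np.degrees(rv).round(2))
    print("["+",".join("["+",".join(f"{v:g}" for v in r)+"]" for r in rows)+"]")
def st():
    o=manip.get_obs();A=q2R(o["orientation"]).as_matrix()
    print("t",round(o["time_s"],2),"p",np.round(o["position"],4),"zaz",round(np.degrees(np.arctan2(A[1,2],A[0,2])),2),"y",A[:,1].round(3),"F",np.round(o["contact_force"],1),"w",round(o["grip_width"],4));return o
E
python3 - <<'E'
from h import *
plan([0.53,0.28,0.22],Rdown(8.4))
E
```

```text
33 rows; dist mm [302.4 862.1 -19.3] ang [ 0.   -0.   77.04]
[[-0.602,0.019,-0.7,0,-0.013,0],[-0.63,0.019,-0.675,0,-0.013,0],[-0.657,0.019,-0.648,0,-0.013,0],[-0.682,0.019,-0.621,0,-0.013,0],[-0.707,0.019,-0.593,0,-0.013,0],[-0.731,0.019,-0.564,0,-0.013,0],[-0.753,0.019,-0.533,0,-0.013,0],[-0.774,0.019,-0.502,0,-0.013,0],[-0.794,0.019,-0.47,0,-0.013,0],[-0.812,0.019,-0.437,0,-0.013,0],[-0.83,0.019,-0.404,0,-0.013,0],[-0.845,0.019,-0.37,0,-0.013,0],[-0.86,0.019,-0.335,0,-0.013,0],[-0.873,0.019,-0.3,0,-0.013,0],[-0.884,0.019,-0.264,0,-0.013,0],[-0.894,0.019,-0.228,0,-0.013,0],[-0.903,0.019,-0.191,0,-0.013,0],[-0.91,0.019,-0.154,0,-0.013,0],[-0.915,0.019,-0.117,0,-0.013,0],[-0.919,0.019,-0.08,0,-0.013,0],[-0.922,0.019,-0.042,0,-0.013,0],[-0.923,0.019,-0.005,0,-0.013,0],[-0.922,0.019,0.033,0,-0.013,0],[-0.92,0.019,0.071,0,-0.013,0],[-0.916,0.019,0.108,0,-0.013,0],[-0.911,0.019,0.145,0,-0.013,0],[-0.905,0.019,0.182,0,-0.013,0],[-0.896,0.019,0.219,0,-0.013,0],[-0.887,0.019,0.255,0,-0.013,0],[-0.876,0.019,0.291,0,-0.013,0],[-0.863,0.019,0.327,0,-0.013,0],[-0.849,0.019,0.361,0,-0.013,0],[-0.834,0.019,0.396,0,-0.013,0]]
```

```bash
python3 -m pendant '[[-0.6,0,-0.7,0,-0.013,0],[-0.63,0,-0.68,0,-0.013,0],[-0.66,0,-0.65,0,-0.013,0],[-0.68,0,-0.62,0,-0.013,0],[-0.7,0,-0.6,0,-0.013,0],[-0.73,0,-0.56,0,-0.013,0],[-0.75,0,-0.53,0,-0.013,0],[-0.77,0,-0.5,0,-0.013,0],[-0.8,0,-0.47,0,-0.013,0],[-0.81,0,-0.44,0,-0.013,0],[-0.83,0,-0.4,0,-0.013,0],[-0.85,0,-0.37,0,-0.013,0],[-0.86,0,-0.33,0,-0.013,0],[-0.87,0,-0.3,0,-0.013,0],[-0.88,0,-0.26,0,-0.013,0],[-0.9,0,-0.23,0,-0.013,0],[-0.9,0,-0.2,0,-0.013,0],[-0.91,0,-0.15,0,-0.013,0],[-0.92,0,-0.12,0,-0.013,0],[-0.92,0,-0.08,0,-0.013,0]]'
python3 - <<'E'
from h import *
st();plan([0.61,-0.03,0.24],Rdown(8.4))
E
```

```text
time_s: 4.25
position: [0.4081, -0.04, 0.2408]
orientation: [-0.405, 0.403, -0.577, 0.584]
contact_force: [0.3, -0.0, 0.5]
grip_width: 0.0854
t 4.25 p [ 0.4081 -0.04    0.2408] zaz -20.34 y [ 0.008 -0.007 -1.   ] F [ 0.3 -0.   0.5] w 0.0854
8 rows; dist mm [201.9  10.   -0.8] ang [ 0.26  0.55 28.74]
[[-0.331,0.01,0.774,-0.0004,-0.02,0.0002],[-0.282,0.009,0.793,-0.0004,-0.02,0.0002],[-0.232,0.009,0.81,-0.0004,-0.02,0.0002],[-0.181,0.008,0.823,-0.0004,-0.02,0.0002],[-0.129,0.007,0.832,-0.0004,-0.02,0.0002],[-0.076,0.006,0.839,-0.0004,-0.02,0.0002],[-0.024,0.005,0.842,-0.0004,-0.02,0.0002],[0.029,0.004,0.842,-0.0004,-0.02,0.0002]]
```

```bash
python3 -m pendant '[[-0.4,0,0.77,0,-0.02,0],[-0.36,0,0.79,0,-0.02,0],[-0.3,0,0.81,0,-0.02,0],[-0.25,0,0.82,0,-0.02,0],[-0.2,0,0.83,0,-0.02,0],[-0.15,0,0.84,0,-0.02,0],[-0.1,0,0.84,0,-0.02,0],[-0.05,0,0.84,0,-0.02,0],[0,0,0,0,0,0]]'
python3 - <<'E'
from h import *
st();im,c,o=snap("wrist","w1.png")
import pickle;pickle.dump((c,o),open("w1.pkl","wb"))
E
```

```text
time_s: 5.15
position: [0.6202, -0.0036, 0.2434]
orientation: [0.543, -0.541, 0.449, -0.459]
contact_force: [-0.3, -0.7, 0.2]
grip_width: 0.0855
t 5.15 p [ 0.6202 -0.0036  0.2434] zaz 10.13 y [ 0.012 -0.007 -1.   ] F [-0.3 -0.7  0.2] w 0.0855
```

View pics/w1.png

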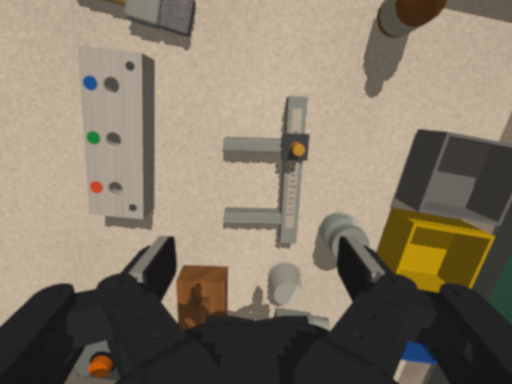

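Run:
```python
from h import *
im=cv2.imread("pics/w1.png")
big(im,210,330,85,255,3.5,"w1g.png"); big(im,70,170,40,225,3.2,"w1s.png")
```

```text
(no output)
```

View pics/w1g.png

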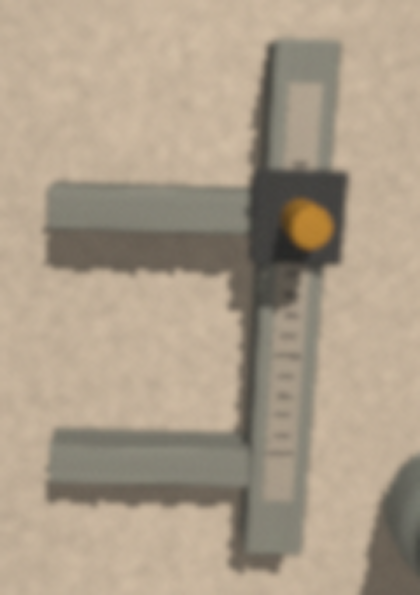

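View pics/w1s.png

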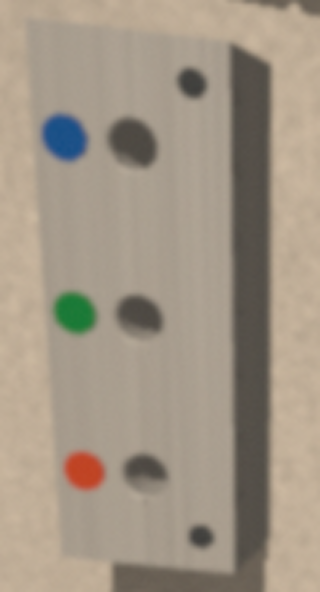

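Run:
```python
from h import *
import pickle;c,o=pickle.load(open("w1.pkl","rb"))
f=lambda n,u,v,z,s=3.5,a=210,b=85: print(n,(1000*pix2z(c,a+u/s-.5+.5/s,b+v/s-.5+.5/s,z)[:2]).round(1))
f("fj in tip",50,447,.024);f("fj in root",246,450,.024);f("fj out tip",50,480,.024);f("fj out root",246,485,.024)
f("fj in tip bottom",55,430,0)
f("sj in tip",48,231,.024);f("sj in root",250,232,.024);f("sj out tip",50,187,.024);f("sj out root",250,190,.024)
f("beam BL",246,551,.026);f("beam BR",299,554,.026);f("beam TL",278,42,.026);f("beam TR",340,43,.026)
f("post",311,227,.062)
f("pl TL",254,171,.032);f("pl TR",347,174,.032);f("pl BR",340,266,.032);f("pl BL",249,262,.032)
g=lambda n,u,v:f(n,u,v,.042,3.2,70,40)
g("boreB",132,143);g("boreG",140,317);g("boreC",145,474)
g("dotB",65,138);g("dotG",76,313);g("dotC",85,471)
g("TL",28,18);g("TR",232,45);g("BR",236,573);g("BL",62,556)
```

```text
fj in tip [589.8 -71.9]
fj in root [666.6 -59.8]
fj out tip [591.8 -85.8]
fj out root [669.6 -74.5]
fj in tip bottom [589.6 -73.3]
sj in tip [576.9  12.4]
sj in root [650.9  25.1]
sj out tip [575.4  28.5]
sj out root [647.8  40.2]
beam BL [ 675.1 -102.2]
beam BR [696.7 -99.8]
beam TL [647.   92.1]
beam TR [668.5  95.6]
post [665.8  34.5]
pl TL [647.   47.5]
pl TR [680.   52.3]
pl BR [685.   19.6]
pl BL [651.7  15.2]
boreB [440.6  67.8]
boreG [445.3   6.2]
boreC [449.2 -55.7]
dotB [417.1  65.3]
dotG [421.6   3.5]
dotC [425.7 -58.5]
TL [404.3 102.3]
TR [473.9 106.3]
BR [487.3 -92. ]
BL [417.  -96.6]
```

Run:
```python
from h import *
plan([0.535,0.285,0.18],Rdown(8.5))
```

```text
11 rows; dist mm [-84.  288.8 -63.2] ang [ 0.41  0.62 -1.53]
[[-0.908,0.183,-0.1,-0.0003,0.0008,0.0002],[-0.907,0.184,-0.102,-0.0003,0.0008,0.0002],[-0.907,0.184,-0.104,-0.0003,0.0008,0.0002],[-0.907,0.185,-0.106,-0.0003,0.0008,0.0002],[-0.906,0.186,-0.108,-0.0003,0.0008,0.0002],[-0.906,0.187,-0.11,-0.0003,0.0008,0.0002],[-0.905,0.188,-0.112,-0.0003,0.0008,0.0002],[-0.905,0.188,-0.114,-0.0003,0.0008,0.0002],[-0.904,0.189,-0.116,-0.0003,0.0008,0.0002],[-0.904,0.19,-0.118,-0.0003,0.0008,0.0002],[-0.904,0.191,-0.12,-0.0003,0.0008,0.0002]]
```

```bash
python3 -m pendant '[[-0.9,0.19,-0.1,-0.0003,0.001,0],[-0.9,0.19,-0.1,-0.0003,0.001,0],[-0.9,0.19,-0.1,-0.0003,0.001,0],[-0.9,0.19,-0.1,-0.0003,0.001,0],[-0.9,0.19,-0.11,-0.0003,0.001,0],[-0.9,0.19,-0.11,-0.0003,0.001,0],[-0.9,0.19,-0.11,-0.0003,0.001,0],[-0.9,0.19,-0.11,-0.0003,0.001,0],[-0.9,0.19,-0.12,-0.0003,0.001,0],[-0.9,0.19,-0.12,-0.0003,0.001,0],[-0.9,0.19,-0.12,-0.0003,0.001,0],[0,0,0,0,0,0]]'
python3 - <<'E'
from h import *
st();im,c,o=snap("wrist","w2.png")
import pickle;pickle.dump((c,o),open("w2.pkl","wb"))
print([(np.round(x["location"],4).tolist(),x["conf"]) for x in manip.tip_of("wrist","sample")])
E
```

```text
time_s: 6.4
position: [0.5263, 0.288, 0.1771]
orientation: [-0.526, 0.532, -0.467, 0.471]
contact_force: [0.6, 0.4, -0.4]
grip_width: 0.0854
t 6.4 p [0.5263 0.288  0.1771] zaz 6.86 y [-0.002 -0.011 -1.   ] F [ 0.6  0.4 -0.4] w 0.0854
[([0.3134, 0.2743, 0.0037], 0.96), ([0.5346, 0.3117, 0.0029], 0.68)]
```

View pics/w2.png

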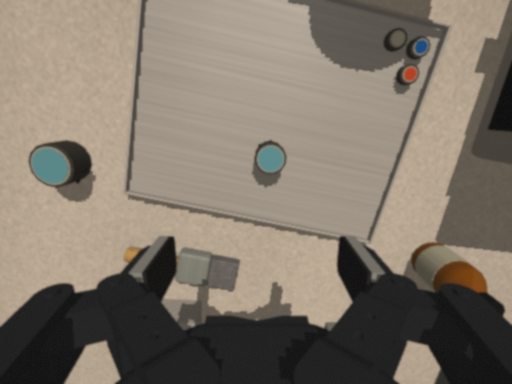

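Run:
```python
from h import *
import pickle;c,o=pickle.load(open("w2.pkl","rb"));im=cv2.imread("pics/w2.png")
b,g,r=[im[:,:,i].astype(int) for i in range(3)]
m=((b-r>25)).astype(np.uint8)
n,_,s,ce=cv2.connectedComponentsWithStats(m)
for i in range(1,n):
    if s[i,4]>100:
        P=pix2z(c,*ce[i],.027);e=[pix2z(c,s[i,0]-.5,ce[i][1],.027),pix2z(c,s[i,0]+s[i,2]-.5,ce[i][1],.027)]
        print(ce[i].round(1),s[i],P.round(4),np.linalg.norm(e[1]-e[0]).round(4))
print(proj(c,[*o["position"][:2],0]))
```

```text
[420.9  46.3] [415  40  13  14 139] [0.6649 0.4357 0.027 ] 0.0122
[270.2 158.6] [259 147  24  24 445] [0.5382 0.3133 0.027 ] 0.0253
[ 49.6 165.5] [ 33 149  35  34 903] [0.3061 0.278  0.027 ] 0.0373
[256.27621677 175.02571015]
```

Run:
```python
from h import *
plan([0.538,0.313,0.06],Rdown(8.5))
```

```text
5 rows; dist mm [  10.2   27.2 -117.9] ang [ 0.7  -0.01  1.7 ]
[[-0.181,0.784,0.09,0.0001,-0.0019,0.0008],[-0.179,0.784,0.091,0.0001,-0.0019,0.0008],[-0.176,0.785,0.092,0.0001,-0.0019,0.0008],[-0.174,0.785,0.092,0.0001,-0.0019,0.0008],[-0.172,0.786,0.093,0.0001,-0.0019,0.0008]]
```

```bash
python3 -m pendant '[[-0.18,0.78,0.09,0,-0.002,0.001],[-0.18,0.78,0.09,0,-0.002,0.001],[-0.18,0.78,0.09,0,-0.002,0.001],[-0.18,0.78,0.09,0,-0.002,0.001],[-0.18,0.78,0.09,0,-0.002,0.001],[0,0,0,0,0,0]]'
python3 - <<'E'
from h import *
st();plan([0.538,0.313,0.015],Rdown(8.5))
im,c,o=snap("wrist","w3.png")
E
```

```text
time_s: 7.1
position: [0.5429, 0.3068, 0.0629]
orientation: [0.537, -0.532, 0.463, -0.464]
contact_force: [-0.7, -0.1, -0.2]
grip_width: 0.0853
t 7.1 p [0.5429 0.3068 0.0629] zaz 8.1 y [ 0.006  0.004 -1.   ] F [-0.7 -0.1 -0.2] w 0.0853
2 rows; dist mm [ -4.9   6.2 -47.9] ang [-0.23  0.36  0.4 ]
[[-0.111,0.798,-0.071,-0.0011,-0.0011,-0.0005],[-0.112,0.799,-0.068,-0.0011,-0.0011,-0.0005]]
```

View pics/w3.png

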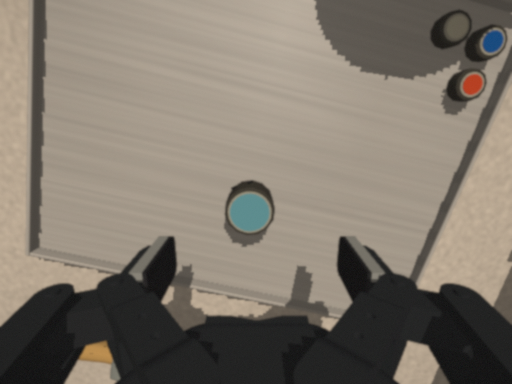

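```bash
python3 - <<'E'
from h import *
im,c,o=snap("wrist")
print(pix2z(c,249.5,212.5,.027).round(4))
E
python3 -m pendant '[[-0.1,0.5,-0.07,-0.001,-0.001,0],[-0.1,0.4,-0.07,-0.001,-0.001,0],[0,0.4,0,0,0,0],[0,0,0,0,0,0]]'
python3 - <<'E'
from h import *
st();plan([0.538,0.313,0.012],Rdown(8.5))
E
```

```text
[0.5396 0.3124 0.027 ]
time_s: 7.6
position: [0.5432, 0.3134, 0.0296]
orientation: [0.54, -0.531, 0.461, -0.464]
contact_force: [-0.6, -0.1, -0.7]
grip_width: 0.0853
t 7.6 p [0.5432 0.3134 0.0296] zaz 8.38 y [ 0.012  0.007 -1.   ] F [-0.6 -0.1 -0.7] w 0.0853
1 rows; dist mm [ -5.2  -0.4 -17.6] ang [-0.41  0.67  0.12]
[[-0.009,0.584,-0.179,-0.004,-0.0006,-0.0017]]
```

```bash
python3 -m pendant '[[0,0.3,-0.14,-0.004,0,-0.002],[0,0.3,0,0,0,0],[0,0,0,0,0,0]]'
python3 - <<'E'
from h import *
st();plan([0.5393,0.3127,0.012],Rdown(8.5))
E
```

```text
time_s: 7.9
position: [0.5387, 0.313, 0.01]
orientation: [-0.535, 0.536, -0.462, 0.462]
contact_force: [0.4, 0.2, -0.3]
grip_width: 0.0853
t 7.9 p [0.5387 0.313  0.01  ] zaz 8.4 y [-0.001 -0.002 -1.   ] F [ 0.4  0.2 -0.3] w 0.0853
1 rows; dist mm [ 0.6 -0.3  2. ] ang [ 0.09 -0.05  0.1 ]
[[0.012,-0.066,0.018,0.0004,-0.0005,0.0005]]
```

```bash
python3 -m pendant '[[0,-0.12,0,0,0,0],[0,0,0,0,0,0],[0,0,0,0,0,0],[0,0,0,0,0,0],[0,0,0,0,0,0],[0,0,0,0,0,0],[0,0,0,0,0,0],[0,0,0,0,0,0]]' 1 25
python3 - <<'E'
from h import *
st();im,c,o=snap("wrist","w4.png")
E
```

```text
time_s: 8.7
position: [0.5393, 0.3132, 0.0148]
orientation: [-0.535, 0.536, -0.462, 0.462]
contact_force: [-0.4, -1.1, -1.3]
grip_width: 0.0332
t 8.7 p [0.5393 0.3132 0.0148] zaz 8.41 y [ 0.    -0.001 -1.   ] F [-0.4 -1.1 -1.3] w 0.0332
```

View pics/w4.png

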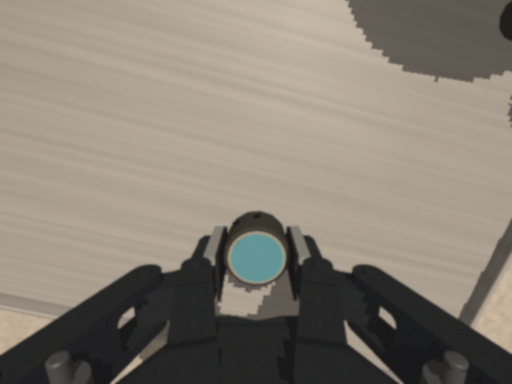

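Bead held (opening 33 mm, stone at (256,258)). Measure its offset in the hand, then carry it to the caliper.

Run:
```python
from h import *
o=manip.get_obs();c=cam("wrist",o);im=cv2.imread("pics/w4.png")
b,g,r=[im[:,:,i].astype(int) for i in range(3)]
n,_,s,ce=cv2.connectedComponentsWithStats((b-r>25).astype(np.uint8));i=1+np.argmax(s[1:,4])
P=pix2z(c,*ce[i],.027);print(ce[i],P.round(4),"tool offset",q2R(o["orientation"]).inv().apply(P-o["position"]).round(4))
ff=np.array([.6228,-.0663]);a=np.radians(8.5);ux=np.array([np.cos(a),np.sin(a)]);uy=np.array([-np.sin(a),np.cos(a)])
T=ff-.006*ux+.021*uy;print("bead target",T)
plan([.5393,.3132,.12],Rdown(8.5));plan([*T,.12],Rdown(8.5))
```

```text
[256.31433138 257.61960575] [0.54   0.3131 0.027 ] tool offset [ 0.0002 -0.0122  0.0007]
bead target [ 0.61376191 -0.04641752]
4 rows; dist mm [  0.   -0.  105.2] ang [0.07 0.01 0.09]
[[0.001,-0.877,0,-0,-0.0001,0.0001],[0.001,-0.877,0,-0,-0.0001,0.0001],[0.001,-0.877,0,-0,-0.0001,0.0001],[0.001,-0.877,0,-0,-0.0001,0.0001]]
14 rows; dist mm [  74.5 -359.6  105.2] ang [0.07 0.01 0.09]
[[0.873,-0.25,0.05,-0,-0,0],[0.873,-0.25,0.05,-0,-0,0],[0.873,-0.25,0.05,-0,-0,0],[0.873,-0.25,0.05,-0,-0,0],[0.873,-0.25,0.05,-0,-0,0],[0.873,-0.25,0.05,-0,-0,0],[0.873,-0.25,0.05,-0,-0,0],[0.873,-0.25,0.05,-0,-0,0],[0.873,-0.25,0.049,-0,-0,0],[0.873,-0.25,0.049,-0,-0,0],[0.873,-0.25,0.049,-0,-0,0],[0.873,-0.25,0.049,-0,-0,0],[0.873,-0.25,0.049,-0,-0,0],[0.873,-0.251,0.049,-0,-0,0]]
```

```bash
python3 -m pendant '[[0,-0.8,0,0,0,0],[0,-0.9,0,0,0,0],[0,-0.9,0,0,0,0],[0,-0.9,0,0,0,0],[0.87,0,0.05,0,0,0],[0.87,0,0.05,0,0,0],[0.87,0,0.05,0,0,0],[0.87,0,0.05,0,0,0],[0.87,0,0.05,0,0,0],[0.87,0,0.05,0,0,0],[0.87,0,0.05,0,0,0],[0.87,0,0.05,0,0,0],[0.87,0,0.05,0,0,0],[0.87,0,0.05,0,0,0],[0.87,0,0.05,0,0,0],[0.87,0,0.05,0,0,0],[0.7,0,0.05,0,0,0],[0.5,0,0.05,0,0,0],[0,0,0,0,0,0]]'
python3 - <<'E'
from h import *
st();plan([.6138,-.0464,.05],Rdown(8.5));im,c,o=snap("wrist","w5.png")
E
```

```text
time_s: 10.65
position: [0.6124, -0.042, 0.1233]
orientation: [-0.535, 0.537, -0.461, 0.461]
contact_force: [0.0, 0.2, -1.6]
grip_width: 0.0332
t 10.65 p [ 0.6124 -0.042   0.1233] zaz 8.56 y [-0.001 -0.002 -1.   ] F [ 0.   0.2 -1.6] w 0.0332
3 rows; dist mm [  1.4  -4.4 -73.3] ang [ 0.11 -0.06 -0.06]
[[0.049,0.814,0.009,0.0001,0.0001,0.0002],[0.049,0.814,0.009,0.0001,0.0001,0.0002],[0.05,0.814,0.008,0.0001,0.0001,0.0002]]
```

View pics/w5.png

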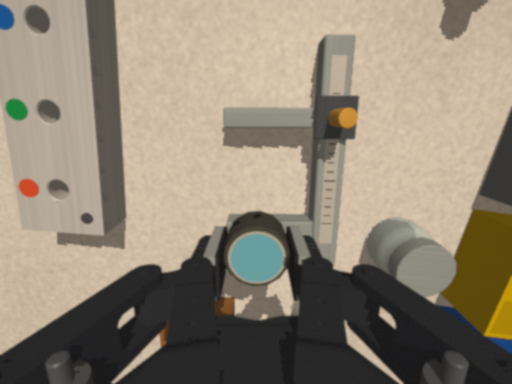

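Run:
```python
from h import *
im=cv2.imread("pics/w5.png");big(im,205,345,90,250,3.7,"w5g.png")
```

```text
(no output)
```

View pics/w5g.png

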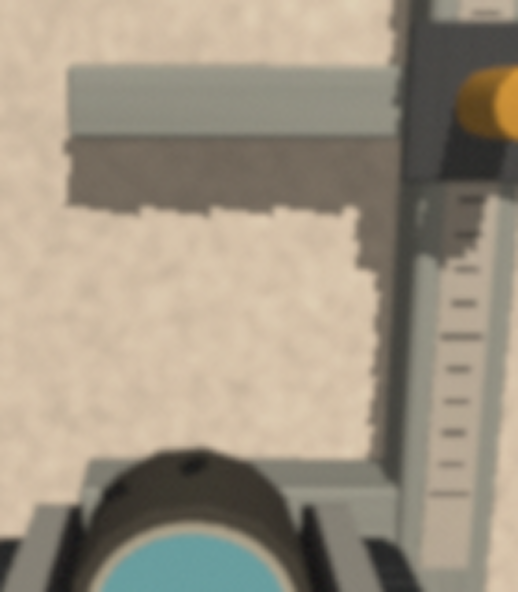

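Run:
```python
from h import *
c=cam("wrist");s=3.7
f=lambda n,u,v,z: print(n,(1000*pix2z(c,205+u/s-.5+.5/s,90+v/s-.5+.5/s,z)[:2]).round(1))
f("tip top",83,490,.024);f("root top",395,487,.024);f("tip bot",88,460,0);f("root bot",382,460,0)
f("sj in tip",70,135,.024);f("sj in root",398,135,.024);f("sj tip out",70,66,.024)
f("beam top left hi",430,25,.026);f("beam low",405,480,.026)
```

```text
tip top [589.7 -70.7]
root top [666.7 -58.2]
tip bot [588.6 -71.7]
root bot [668.1 -59.7]
sj in tip [576.4  14.6]
sj in root [650.   25.7]
sj tip out [574.7  29.5]
beam top left hi [651.7  49.7]
beam low [668.2 -55.3]
```

```bash
python3 -m pendant '[[0.05,0.8,0.02,0,0,0],[0.05,0.8,0.02,0,0,0],[0.02,0.8,0,0,0,0],[0,0.6,0,0,0,0],[0,0.3,0,0,0,0],[0,0,0,0,0,0]]'
python3 - <<'E'
from h import *
st();plan([.614,-.0457,.014],Rdown(8.5))
E
```

```text
time_s: 11.3
position: [0.614, -0.0373, 0.0222]
orientation: [0.538, -0.537, 0.46, -0.46]
contact_force: [-0.7, 0.2, -1.5]
grip_width: 0.0332
t 11.3 p [ 0.614  -0.0373  0.0222] zaz 8.88 y [ 0.     0.001 -1.   ] F [-0.7  0.2 -1.5] w 0.0332
1 rows; dist mm [-0.  -8.4 -8.2] ang [-0.06  0.01 -0.38]
[[0.278,0.274,-0.044,-0.0001,0.0021,-0.0003]]
```

```bash
python3 -m pendant '[[0.12,0.12,-0.02,0,0.002,0],[0.1,0.1,0,0,0,0],[0,0.04,0,0,0,0],[0,0,0,0,0,0]]'
python3 - <<'E'
from h import *
st();plan([.614,-.0457,.0125],Rdown(8.5))
E
```

```text
time_s: 11.7
position: [0.6165, -0.0436, 0.0169]
orientation: [0.537, -0.535, 0.46, -0.462]
contact_force: [0.1, 0.1, 0.0]
grip_width: 0.033
t 11.7 p [ 0.6165 -0.0436  0.0169] zaz 8.56 y [ 0.005  0.    -1.   ] F [0.1 0.1 0. ] w 0.033
1 rows; dist mm [-2.5 -2.1 -4.4] ang [-0.03  0.26 -0.06]
[[0.057,0.148,-0.095,-0.0014,0.0004,0.0001]]
```

```bash
python3 -m pendant '[[0.05,0.07,-0.05,-0.0014,0,0],[0.05,0.05,0,0,0,0],[0.05,0,0,0,0,0],[0,0,0,0,0,0]]'
python3 - <<'E'
from h import *
st();plan([.6135,-.0497,.0125],Rdown(8.5))
E
```

```text
time_s: 12.1
position: [0.6167, -0.0492, 0.0145]
orientation: [0.536, -0.536, 0.461, -0.462]
contact_force: [0.5, -0.3, -1.8]
grip_width: 0.033
t 12.1 p [ 0.6167 -0.0492  0.0145] zaz 8.53 y [ 0.002 -0.001 -1.   ] F [ 0.5 -0.3 -1.8] w 0.033
1 rows; dist mm [-3.2 -0.5 -2. ] ang [ 0.05  0.13 -0.03]
[[-0.001,0.067,-0.109,-0.0007,0.0002,0.0004]]
```

```bash
for i in 1; do python3 -m pendant '[[0.02,0.03,0,0,0,0],[0.02,0.03,0,0,0,0],[0,0,0,0,0,0]]'; python3 -m pendant '[[0.04,0,0,0,0,0],[0,0,0,0,0,0]]'; python3 -m pendant '[[0.04,0,0,0,0,0],[0,0,0,0,0,0]]';  done
```

```text
time_s: 12.4
position: [0.617, -0.0506, 0.0127]
orientation: [0.536, -0.535, 0.461, -0.462]
contact_force: [0.3, -0.5, -0.7]
grip_width: 0.0329
time_s: 12.6
position: [0.617, -0.0505, 0.0126]
orientation: [0.537, -0.535, 0.461, -0.462]
contact_force: [-0.3, -0.3, -1.4]
grip_width: 0.0332
time_s: 12.8
position: [0.617, -0.0506, 0.0126]
orientation: [0.537, -0.535, 0.462, -0.461]
contact_force: [0.4, -0.5, -0.5]
grip_width: 0.0331
```

```bash
python3 -m pendant '[[0.08,0,0,0,0,0]]';python3 -m pendant '[[0.08,0,0,0,0,0]]'; python3 -m pendant '[[0,0,0,0,0,0]]'
python3 - <<'E'
from h import *
o=st();im,c,o=snap("wrist","w6.png");big(im,180,340,140,300,3.6,"w6g.png")
ff=np.array([.623,-.0656]);a=np.radians(8.5);uy=np.array([-np.sin(a),np.cos(a)]);print((np.array(o["position"][:2])-ff)@uy)
E
```

```text
time_s: 12.9
position: [0.617, -0.0509, 0.0125]
orientation: [0.538, -0.534, 0.463, -0.46]
contact_force: [-1.8, 15.5, 2.7]
grip_width: 0.0333
time_s: 13.0
position: [0.617, -0.0508, 0.0125]
orientation: [0.538, -0.533, 0.464, -0.459]
contact_force: [-2.3, 12.3, 4.2]
grip_width: 0.033
time_s: 13.1
position: [0.617, -0.0503, 0.0126]
orientation: [0.538, -0.533, 0.464, -0.459]
contact_force: [0.2, -0.2, -1.1]
grip_width: 0.033
t 13.1 p [ 0.617  -0.0503  0.0126] zaz 8.54 y [-0.001  0.01  -1.   ] F [ 0.2 -0.2 -1.1] w 0.033
0.01598974182858834
```

View pics/w6g.png

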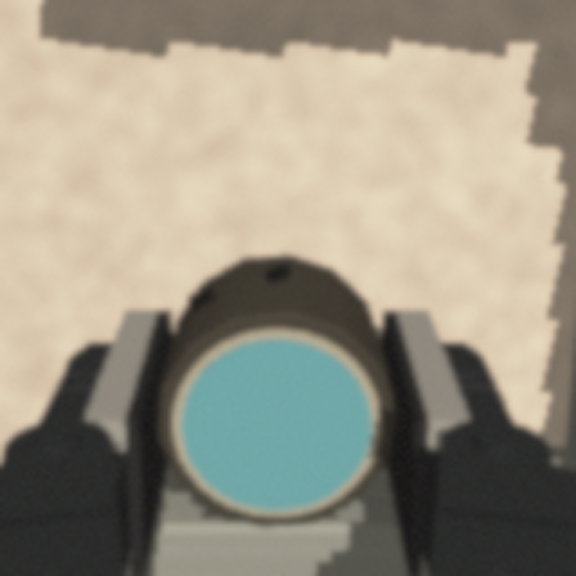

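```bash
python3 - <<'E'
from h import *
plan([.6170,-.0503,.0118],Rdown(8.5))
E
python3 -m pendant '[[0,0.04,0,0,0,-0.003]]';python3 -m pendant '[[0,0.05,0,0,0,0]]';python3 -m pendant '[[0,0.0,0,0,0,0]]'
python3 - <<'E'
from h import *
plan([.6170,-.0503,.0118],Rdown(8.5))
E
```

```text
1 rows; dist mm [-0.   0.3 -0.7] ang [-0.57 -0.03 -0.04]
[[-0.009,0.024,-0,-0.0003,0.0002,-0.0032]]
time_s: 13.25
position: [0.6172, -0.0506, 0.0115]
orientation: [0.536, -0.535, 0.461, -0.462]
contact_force: [-0.4, 3.6, 0.9]
grip_width: 0.0332
time_s: 13.35
position: [0.6173, -0.0506, 0.0114]
orientation: [0.536, -0.536, 0.461, -0.462]
contact_force: [-8.3, 4.1, 19.5]
grip_width: 0.0332
time_s: 13.45
position: [0.6172, -0.0506, 0.0117]
orientation: [-0.536, 0.536, -0.461, 0.462]
contact_force: [0.5, 2.9, -3.3]
grip_width: 0.033
1 rows; dist mm [-0.2  0.3  0.1] ang [ 0.03  0.03 -0.03]
[[-0.011,-0.005,-0.004,-0.0001,0.0002,0.0002]]
```

```bash
python3 -m pendant '[[0,0,0,0,0,0],[0,0,0,0,0,0],[0,0,0,0,0,0],[0,0,0,0,0,0]]' -0.15;python3 - <<'E'
from h import *
st();im,c,o=snap("wrist","w7.png");big(im,180,340,140,300,3,"w7g.png")
E
```

```text
time_s: 13.85
position: [0.618, -0.0528, 0.0118]
orientation: [-0.535, 0.536, -0.46, 0.463]
contact_force: [-0.4, -0.5, -0.6]
grip_width: 0.049
t 13.85 p [ 0.618  -0.0528  0.0118] zaz 8.52 y [ 0.003 -0.004 -1.   ] F [-0.4 -0.5 -0.6] w 0.049
```

View pics/w7g.png

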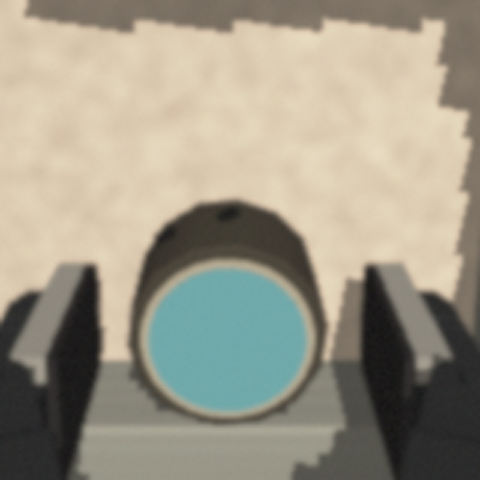

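```bash
python3 -m pendant '[[0,-0.7,0,0,0,0],[0,-0.9,0,0,0,0],[0,-0.9,0,0,0,0],[0,-0.8,0,0,0,0],[0,0,0,0,0,0]]';python3 - <<'E'
from h import *
st();plan([.666,.035,.10],Rdown(8.5))
E
```

```text
time_s: 14.4
position: [0.6165, -0.0531, 0.1121]
orientation: [-0.534, 0.537, -0.461, 0.462]
contact_force: [1.2, 0.1, 0.3]
grip_width: 0.0491
t 14.4 p [ 0.6165 -0.0531  0.1121] zaz 8.47 y [-0.001 -0.004 -1.   ] F [1.2 0.1 0.3] w 0.0491
3 rows; dist mm [ 49.5  88.1 -12.1] ang [ 0.24 -0.06  0.03]
[[-0.888,0.13,0.688,0.0002,-0.0001,0.0004],[-0.887,0.131,0.688,0.0002,-0.0001,0.0004],[-0.887,0.133,0.689,0.0002,-0.0001,0.0004]]
```

```bash
python3 -m pendant '[[-0.7,0,0.55,0,0,0],[-0.7,0,0.55,0,0,0],[-0.7,0,0.55,0,0,0],[-0.6,0,0.45,0,0,0],[0,0,0,0,0,0]]';python3 - <<'E'
from h import *
st();plan([.666,.035,.048],Rdown(8.5));im,c,o=snap("wrist","w8.png")
E
```

```text
time_s: 14.9
position: [0.6676, 0.0375, 0.1082]
orientation: [-0.533, 0.537, -0.462, 0.463]
contact_force: [-0.5, 0.4, 0.0]
grip_width: 0.0491
t 14.9 p [0.6676 0.0375 0.1082] zaz 8.28 y [-0.002 -0.005 -1.   ] F [-0.5  0.4  0. ] w 0.0491
3 rows; dist mm [ -1.6  -2.5 -60.2] ang [ 0.29 -0.14  0.22]
[[0.022,0.669,-0.019,0.0003,-0.0004,0.0005],[0.023,0.669,-0.02,0.0003,-0.0004,0.0005],[0.024,0.669,-0.021,0.0003,-0.0004,0.0005]]
```

View pics/w8.png

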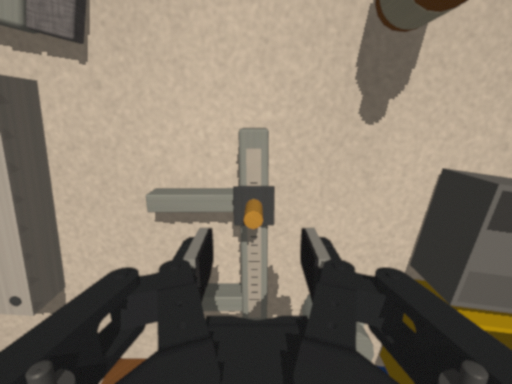

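```bash
python3 - <<'E'
from h import *
print(pix2z(cam("wrist"),254.3,216,.062))
E
python3 -m pendant '[[0.03,0.65,-0.02,0,0,0],[0.03,0.65,-0.02,0,0,0],[0.03,0.65,-0.02,0,0,0],[0,0,0,0,0,0]]';python3 - <<'E'
from h import *
st();plan([.666,.035,.047],Rdown(8.5));im,c,o=snap("wrist","w9.png")
E
```

```text
[0.66584588 0.03615498 0.062     ]
time_s: 15.35
position: [0.6628, 0.0298, 0.0451]
orientation: [-0.531, 0.538, -0.463, 0.463]
contact_force: [-0.7, 0.1, -0.4]
grip_width: 0.0493
t 15.35 p [0.6628 0.0298 0.0451] zaz 8.2 y [-0.007 -0.007 -1.   ] F [-0.7  0.1 -0.4] w 0.0493
1 rows; dist mm [3.2 5.2 1.9] ang [ 0.42 -0.39  0.29]
[[-0.155,-0.066,0.128,0.0025,-0.0016,0.002]]
```

View pics/w9.png

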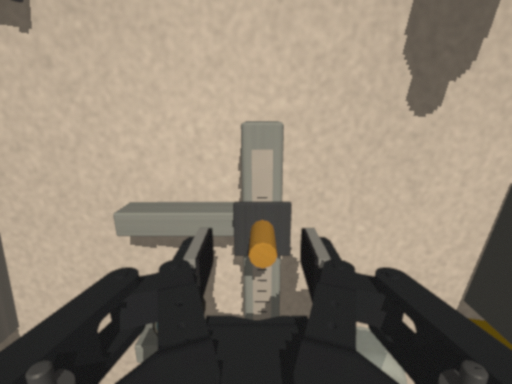

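```bash
python3 -m pendant '[[-0.17,-0.12,0.11,0.0025,-0.0016,0.002],[-0.04,0,0,0,0,0],[0,0,0,0,0,0]]';python3 - <<'E'
from h import *
st();plan([.666,.036,.049],Rdown(8.5))
E
```

```text
time_s: 15.7
position: [0.668, 0.0359, 0.0536]
orientation: [0.537, -0.534, 0.46, -0.464]
contact_force: [0.6, -1.1, -0.1]
grip_width: 0.0493
t 15.7 p [0.668  0.0359 0.0536] zaz 8.45 y [ 0.007  0.    -1.   ] F [ 0.6 -1.1 -0.1] w 0.0493
1 rows; dist mm [-2.   0.1 -4.6] ang [-0.01  0.38  0.05]
[[-0.015,0.152,-0.068,-0.0021,-0.0003,0.0003]]
```

```bash
python3 -m pendant '[[-0.01,0.14,-0.06,-0.002,0,0],[0,0,0,0,0,0]]';python3 -m pendant '[[0,0,0,0,0,0],[0,0,0,0,0,0],[0,0,0,0,0,0],[0,0,0,0,0,0],[0,0,0,0,0,0]]' 1 25;python3 - <<'E'
from h import *
st();snap("wrist","w10.png")
E
```

```text
time_s: 15.9
position: [0.6673, 0.036, 0.051]
orientation: [0.536, -0.535, 0.461, -0.463]
contact_force: [0.3, -0.2, -0.1]
grip_width: 0.0491
time_s: 16.4
position: [0.6651, 0.0357, 0.0516]
orientation: [-0.535, 0.537, -0.462, 0.461]
contact_force: [1.6, 0.1, -0.4]
grip_width: 0.013
t 16.4 p [0.6651 0.0357 0.0516] zaz 8.5 y [-0.002 -0.002 -1.   ] F [ 1.6  0.1 -0.4] w 0.013
```

View pics/w10.png

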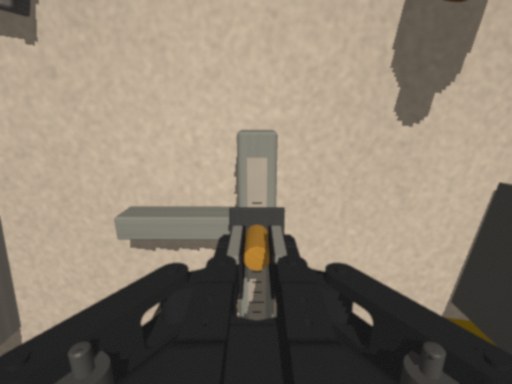

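```bash
python3 -m pendant '[[0.15,0,0,0,0,0],[0.15,0,0,0,0,0],[0.15,0,0,0,0,0],[0.15,0,0,0,0,0],[0.15,0,0,0,0,0],[0.15,0,0,0,0,0],[0.15,0,0,0,0,0],[0.15,0,0,0,0,0]]';python3 - <<'E'
from h import *
o=st();A=q2R(o["orientation"]);print(np.linalg.norm(np.array(o["position"])-[.6651,.0357,.0516]))
plan([.6651+.0515*.148,.0357-.0515*.989,.0516],Rdown(8.5))
E
```

```text
time_s: 17.25
position: [0.6707, -0.0016, 0.0516]
orientation: [-0.535, 0.537, -0.462, 0.461]
contact_force: [-0.9, 1.6, 0.8]
grip_width: 0.013
t 17.25 p [ 0.6707 -0.0016  0.0516] zaz 8.53 y [-0.003 -0.    -1.   ] F [-0.9  1.6  0.8] w 0.013
0.037731103300953556
1 rows; dist mm [  2.  -13.6   0. ] ang [ 0.02 -0.18 -0.03]
[[0.459,-0.001,-0,0.001,0.0002,-0.0001]]
```

```bash
python3 -m pendant '[[0.12,0,0,0,0,0],[0.1,0,0,0,0,0],[0.08,0,0,0,0,0]]';for i in 1; do python3 -m pendant '[[0.06,0,0,0,0,0]]';python3 -m pendant '[[0.05,0,0,0,0,0]]'; python3 -m pendant '[[0.05,0,0,0,0,0]]'; done
```

```text
time_s: 17.55
position: [0.6722, -0.0119, 0.0516]
orientation: [-0.535, 0.536, -0.462, 0.461]
contact_force: [-1.1, 1.2, 0.9]
grip_width: 0.0128
time_s: 17.65
position: [0.6725, -0.014, 0.0516]
orientation: [-0.535, 0.536, -0.462, 0.461]
contact_force: [0.3, 1.0, 1.8]
grip_width: 0.0129
time_s: 17.75
position: [0.6727, -0.0153, 0.0516]
orientation: [-0.535, 0.536, -0.463, 0.461]
contact_force: [-1.6, 5.9, 1.9]
grip_width: 0.0129
time_s: 17.85
position: [0.6727, -0.0153, 0.0516]
orientation: [-0.535, 0.536, -0.463, 0.46]
contact_force: [-1.8, 9.0, 3.4]
grip_width: 0.0127
```

Run:
```python
from h import *
im,c,o=snap("wrist","w11.png");im,c,o=snap("scene");big(im,220,320,205,290,6,"s11.png")
```

```text
(no output)
```

View pics/w11.png

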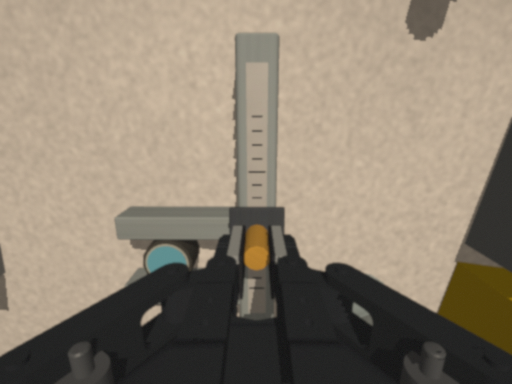

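View pics/s11.png

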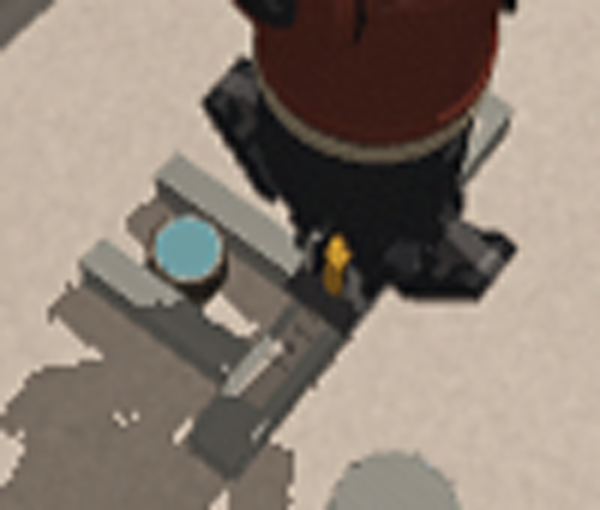

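Bead is nipped between both jaws (scene view). Draw the jaw back about 50 mm.

```bash
python3 -m pendant '[[-0.08,0,0,0,0,0],[-0.15,0,0,0,0,0],[-0.18,0,0,0,0,0],[-0.18,0,0,0,0,0],[-0.18,0,0,0,0,0],[-0.18,0,0,0,0,0],[-0.18,0,0,0,0,0],[-0.18,0,0,0,0,0],[-0.18,0,0,0,0,0],[-0.18,0,0,0,0,0],[-0.1,0,0,0,0,0],[0,0,0,0,0,0]]';python3 -m pendant '[[0,0,0,0,0,0],[0,0,0,0,0,0],[0,0,0,0,0,0],[0,0,0,0,0,0]]' -0.15; python3 -m pendant '[[0,-0.8,0,0,0,0],[0,-0.9,0,0,0,0],[0,0,0,0,0,0]]';python3 - <<'E'
from h import *
st();plan([.606,-.02,.14],Rdown(8.5))
E
```

```text
time_s: 19.15
position: [0.6645, 0.0398, 0.0515]
orientation: [-0.535, 0.537, -0.462, 0.461]
contact_force: [1.5, -2.3, 1.0]
grip_width: 0.0132
time_s: 19.55
position: [0.6645, 0.0405, 0.0514]
orientation: [-0.535, 0.536, -0.462, 0.461]
contact_force: [0.0, 0.3, -0.4]
grip_width: 0.0492
time_s: 19.85
position: [0.6637, 0.0404, 0.1022]
orientation: [-0.534, 0.537, -0.463, 0.46]
contact_force: [0.9, 0.3, 0.3]
grip_width: 0.049
t 19.85 p [0.6637 0.0404 0.1022] zaz 8.49 y [-0.006  0.    -1.   ] F [0.9 0.3 0.3] w 0.049
3 rows; dist mm [-57.7 -60.4  37.8] ang [-0.02 -0.32  0.02]
[[0.568,-0.417,-0.736,0.0006,-0,-0.0001],[0.568,-0.418,-0.735,0.0006,-0,-0.0001],[0.569,-0.419,-0.734,0.0006,-0,-0.0001]]
```

```bash
python3 -m pendant '[[0.57,-0.3,-0.73,0,0,0],[0.57,-0.1,-0.73,0,0,0],[0.57,-0.1,-0.73,0,0,0],[0,0,0,0,0,0]]';python3 - <<'E'
from h import *
st();im,c,o=snap("wrist","w12.png")
b,g,r=[im[:,:,i].astype(int) for i in range(3)]
n,_,s,ce=cv2.connectedComponentsWithStats((b-r>25).astype(np.uint8))
for i in range(1,n):
  if s[i,4]>150: P=pix2z(c,*ce[i],.024);print(ce[i],s[i],P); 
plan([P[0],P[1],.06],Rdown(8.5))
E
```

```text
time_s: 20.25
position: [0.6043, -0.0211, 0.1154]
orientation: [-0.535, 0.537, -0.463, 0.459]
contact_force: [0.3, -0.4, -0.1]
grip_width: 0.0492
t 20.25 p [ 0.6043 -0.0211  0.1154] zaz 8.58 y [-0.006  0.001 -1.   ] F [ 0.3 -0.4 -0.1] w 0.0492
[ 9.30732861 49.36879433] [  0  37  21  25 423] [0.40140802 0.06716145 0.024     ]
[ 22.33035714 139.33035714] [ 14 131  18  17 224] [ 4.05681854e-01 -2.21264219e-04  2.40000000e-02]
[266.2642487  230.74093264] [253 218  28  26 579] [ 0.61789699 -0.05039786  0.024     ]
2 rows; dist mm [ 12.7 -30.3 -55.4] ang [-0.09 -0.32 -0.08]
[[0.533,0.921,0.139,0.0008,0.0002,-0.0004],[0.532,0.922,0.137,0.0008,0.0002,-0.0004]]
```

View pics/w12.png

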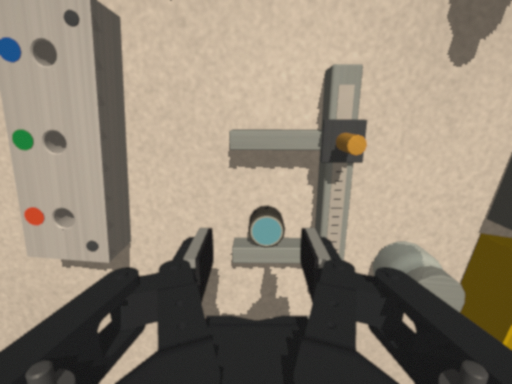

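```bash
python3 -m pendant '[[0.5,0.8,0.14,0.001,0,0],[0.4,0.8,0.14,0,0,0],[0,0,0,0,0,0]]';python3 - <<'E'
from h import *
st();plan([.618,-.0504,.013],Rdown(8.5))
E
```

```text
time_s: 20.6
position: [0.6197, -0.0443, 0.066]
orientation: [0.537, -0.535, 0.462, -0.461]
contact_force: [0.1, 1.3, -0.8]
grip_width: 0.0492
t 20.6 p [ 0.6197 -0.0443  0.066 ] zaz 8.6 y [ 0.001  0.003 -1.   ] F [ 0.1  1.3 -0.8] w 0.0492
2 rows; dist mm [ -1.7  -6.1 -53. ] ang [-0.17  0.06 -0.1 ]
[[0.098,0.882,-0.045,-0.0002,0.0003,-0.0004],[0.097,0.882,-0.044,-0.0002,0.0003,-0.0004]]
```

```bash
python3 -m pendant '[[0.15,0.4,-0.05,0,0,0],[0.1,0.25,-0.03,0,0,0],[0,0,0,0,0,0]]';python3 - <<'E'
from h import *
st();plan([.618,-.0504,.0125],Rdown(8.5))
E
```

```text
time_s: 20.9
position: [0.6192, -0.0506, 0.0451]
orientation: [0.538, -0.535, 0.461, -0.46]
contact_force: [-0.5, -0.0, 0.6]
grip_width: 0.049
t 20.9 p [ 0.6192 -0.0506  0.0451] zaz 8.68 y [ 0.001  0.004 -1.   ] F [-0.5 -0.   0.6] w 0.049
2 rows; dist mm [ -1.2   0.2 -32.6] ang [-0.22  0.05 -0.18]
[[-0.004,0.543,-0.019,-0.0002,0.0005,-0.0006],[-0.005,0.543,-0.019,-0.0002,0.0005,-0.0006]]
```

```bash
python3 -m pendant '[[0,0.3,-0.03,0,0,0],[0,0.3,0,0,0,0],[0,0.3,0,0,0,0],[0,0.1,0,0,0,0],[0,0,0,0,0,0]]';python3 - <<'E'
from h import *
st();plan([.618,-.0504,.0125],Rdown(8.5))
E
```

```text
time_s: 21.4
position: [0.619, -0.0496, 0.0138]
orientation: [0.538, -0.535, 0.461, -0.46]
contact_force: [1.1, 0.0, -0.3]
grip_width: 0.0491
t 21.4 p [ 0.619  -0.0496  0.0138] zaz 8.73 y [ 0.003  0.004 -1.   ] F [ 1.1  0.  -0.3] w 0.0491
1 rows; dist mm [-1.  -0.8 -1.3] ang [-0.22  0.16 -0.23]
[[0.022,0.042,-0.036,-0.001,0.0013,-0.0011]]
```

```bash
python3 -m pendant '[[0,0,-0.03,-0.001,0.001,-0.001],[0,0,0,0,0,0],[0,0,0,0,0,0],[0,0,0,0,0,0],[0,0,0,0,0,0]]' 1 25; python3 -m pendant '[[-0.05,-0.3,0,0,0,0],[-0.05,-0.8,0,0,0,0],[0,-0.9,0,0,0,0],[0,-0.9,0,0,0,0],[0,-0.9,0,0,0,0],[0,0,0,0,0,0]]';python3 - <<'E'
from h import *
st();plan([.538,.313,.12],Rdown(8.5));im,c,o=snap("wrist","w13.png")
E
```

```text
time_s: 21.9
position: [0.6183, -0.0497, 0.0143]
orientation: [0.536, -0.536, 0.461, -0.462]
contact_force: [0.3, 0.6, -0.7]
grip_width: 0.0332
time_s: 22.5
position: [0.6171, -0.0461, 0.1344]
orientation: [-0.536, 0.536, -0.462, 0.461]
contact_force: [1.3, -0.9, -0.3]
grip_width: 0.033
t 22.5 p [ 0.6171 -0.0461  0.1344] zaz 8.53 y [-0.001  0.    -1.   ] F [ 1.3 -0.9 -0.3] w 0.033
14 rows; dist mm [-79.1 359.1 -14.4] ang [-0.01 -0.04 -0.03]
[[-0.873,0.034,-0.059,0,0,-0],[-0.873,0.034,-0.059,0,0,-0],[-0.873,0.034,-0.059,0,0,-0],[-0.873,0.034,-0.06,0,0,-0],[-0.873,0.034,-0.06,0,0,-0],[-0.873,0.034,-0.06,0,0,-0],[-0.873,0.034,-0.06,0,0,-0],[-0.873,0.034,-0.06,0,0,-0],[-0.873,0.034,-0.06,0,0,-0],[-0.873,0.034,-0.06,0,0,-0],[-0.873,0.034,-0.06,0,0,-0],[-0.873,0.034,-0.06,0,0,-0],[-0.873,0.034,-0.06,0,0,-0],[-0.873,0.034,-0.06,0,0,-0]]
```

View pics/w13.png

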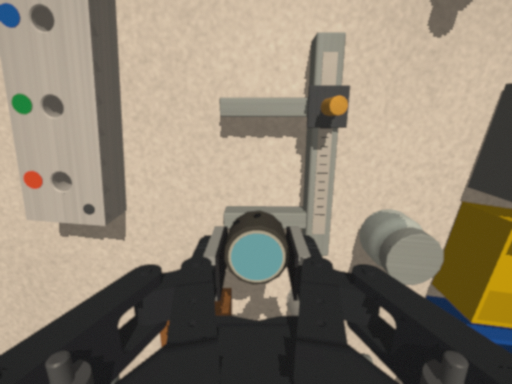

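```bash
python3 -m pendant '[[-0.87,0,-0.06,0,0,0],[-0.87,0,-0.06,0,0,0],[-0.87,0,-0.06,0,0,0],[-0.87,0,-0.06,0,0,0],[-0.87,0,-0.06,0,0,0],[-0.87,0,-0.06,0,0,0],[-0.87,0,-0.06,0,0,0],[-0.87,0,-0.06,0,0,0],[-0.87,0,-0.06,0,0,0],[-0.87,0,-0.06,0,0,0],[-0.87,0,-0.06,0,0,0],[-0.87,0,-0.06,0,0,0],[-0.87,0,-0.06,0,0,0],[-0.8,0,-0.06,0,0,0],[0,0.6,0,0,0,0],[0,0.9,0,0,0,0],[0,0.9,0,0,0,0],[0,0,0,0,0,0]]';python3 - <<'E'
from h import *
st();plan([.538,.313,.018],Rdown(8.5));im,c,o=snap("wrist","w14.png")
E
```

```text
time_s: 24.35
position: [0.5138, 0.3205, 0.0324]
orientation: [-0.524, 0.547, -0.471, 0.453]
contact_force: [-0.9, -1.1, -1.8]
grip_width: 0.0331
t 24.35 p [0.5138 0.3205 0.0324] zaz 8.45 y [-0.04  -0.007 -0.999] F [-0.9 -1.1 -1.8] w 0.0331
1 rows; dist mm [ 24.2  -7.5 -14.4] ang [ 0.42 -2.3   0.05]
[[0.366,0.448,0.781,0.013,-0.0003,0.0004]]
```

View pics/w14.png

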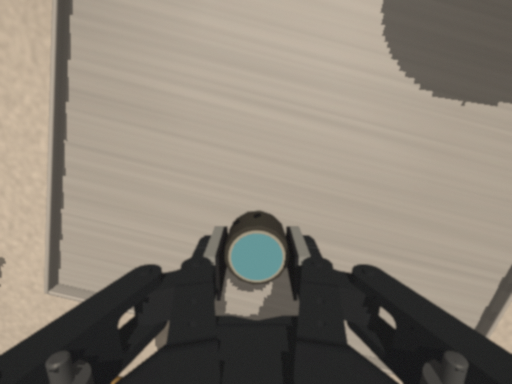

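```bash
python3 -m pendant '[[0.1,0.1,0.5,0.013,0,0],[0,0,0.2,0,0,0],[0,0,0,0,0,0]]';python3 - <<'E'
from h import *
st();plan([.535,.315,.018],Rdown(8.5))
E
```

```text
time_s: 24.7
position: [0.5376, 0.3215, 0.033]
orientation: [0.536, -0.534, 0.461, -0.463]
contact_force: [0.3, 0.0, -0.9]
grip_width: 0.0329
t 24.7 p [0.5376 0.3215 0.033 ] zaz 8.42 y [ 0.004  0.001 -1.   ] F [ 0.3  0.  -0.9] w 0.0329
1 rows; dist mm [ -2.6  -6.5 -15. ] ang [-0.04  0.24  0.08]
[[0.202,0.5,-0.12,-0.0013,-0.0004,-0]]
```

```bash
python3 -m pendant '[[0.1,0.2,0,-0.001,0,0],[0.05,0.2,0,0,0,0],[0,0.08,0,0,0,0],[0,0,0,0,0,0]]';python3 - <<'E'
from h import *
st();plan([.535,.315,.0173],Rdown(8.5))
E
```

```text
time_s: 25.1
position: [0.5394, 0.317, 0.0199]
orientation: [0.536, -0.534, 0.462, -0.462]
contact_force: [-0.1, -0.4, -1.0]
grip_width: 0.0333
t 25.1 p [0.5394 0.317  0.0199] zaz 8.39 y [ 0.002  0.001 -1.   ] F [-0.1 -0.4 -1. ] w 0.0333
1 rows; dist mm [-4.4 -2.  -2.6] ang [-0.07  0.12  0.11]
[[0.046,0.086,-0.156,-0.0007,-0.0006,-0.0003]]
```

```bash
python3 -m pendant '[[0,0.08,0,-0.001,0,0]]';python3 -m pendant '[[0,0.05,0,0,0,0]]';python3 -m pendant '[[0,0.05,0,0,0,0]]';python3 - <<'E'
from h import *
st()
E
```

```text
time_s: 25.2
position: [0.5395, 0.3171, 0.0176]
orientation: [0.535, -0.535, 0.463, -0.462]
contact_force: [0.1, -0.6, -0.3]
grip_width: 0.0333
time_s: 25.3
position: [0.5394, 0.3171, 0.0167]
orientation: [-0.535, 0.535, -0.463, 0.461]
contact_force: [-5.7, -3.8, 12.8]
grip_width: 0.0328
time_s: 25.4
position: [0.5394, 0.3171, 0.0167]
orientation: [-0.535, 0.536, -0.463, 0.461]
contact_force: [-7.0, -3.4, 15.6]
grip_width: 0.0328
t 25.4 p [0.5394 0.3171 0.0167] zaz 8.41 y [-0.002  0.    -1.   ] F [-7.  -3.4 15.6] w 0.0328
```

Seated on the tray floor; release, lift, and look.

```bash
python3 -m pendant '[[0,-0.01,0,0,0,0],[0,0,0,0,0,0],[0,0,0,0,0,0],[0,0,0,0,0,0]]' -0.15; python3 -m pendant '[[0,-0.5,0,0,0,0],[0,-0.9,0,0,0,0],[0,-0.9,0,0,0,0],[0,-0.9,0,0,0,0],[0,-0.9,0,0,0,0],[0,-0.9,0,0,0,0],[0,0,0,0,0,0]]';python3 - <<'E'
from h import *
st();im,c,o=snap("wrist","w15.png");plan([.585,-.25,.22],Rdown(7))
E
```

```text
time_s: 25.8
position: [0.54, 0.3177, 0.0179]
orientation: [0.535, -0.535, 0.462, -0.461]
contact_force: [0.7, 0.1, 0.6]
grip_width: 0.0489
time_s: 26.5
position: [0.5398, 0.3175, 0.1783]
orientation: [0.535, -0.535, 0.462, -0.461]
contact_force: [0.8, 0.7, 0.6]
grip_width: 0.0491
t 26.5 p [0.5398 0.3175 0.1783] zaz 8.43 y [-0.001  0.001 -1.   ] F [0.8 0.7 0.6] w 0.0491
21 rows; dist mm [  46.1 -567.1   43.9] ang [-0.   -0.18 -1.43]
[[0.901,-0.07,-0.06,0,0.0004,-0],[0.901,-0.07,-0.059,0,0.0004,-0],[0.901,-0.07,-0.058,0,0.0004,-0],[0.901,-0.07,-0.057,0,0.0004,-0],[0.901,-0.07,-0.055,0,0.0004,-0],[0.901,-0.07,-0.054,0,0.0004,-0],[0.902,-0.07,-0.053,0,0.0004,-0],[0.902,-0.07,-0.052,0,0.0004,-0],[0.902,-0.07,-0.051,0,0.0004,-0],[0.902,-0.07,-0.05,0,0.0004,-0],[0.902,-0.07,-0.049,0,0.0004,-0],[0.902,-0.07,-0.048,0,0.0004,-0],[0.902,-0.07,-0.047,0,0.0004,-0],[0.902,-0.07,-0.046,0,0.0004,-0],[0.902,-0.07,-0.045,0,0.0004,-0],[0.902,-0.07,-0.044,0,0.0004,-0],[0.902,-0.07,-0.042,0,0.0004,-0],[0.902,-0.07,-0.041,0,0.0004,-0],[0.902,-0.07,-0.04,0,0.0004,-0],[0.902,-0.07,-0.039,0,0.0004,-0],[0.902,-0.07,-0.038,0,0.0004,-0]]
```

View pics/w15.png

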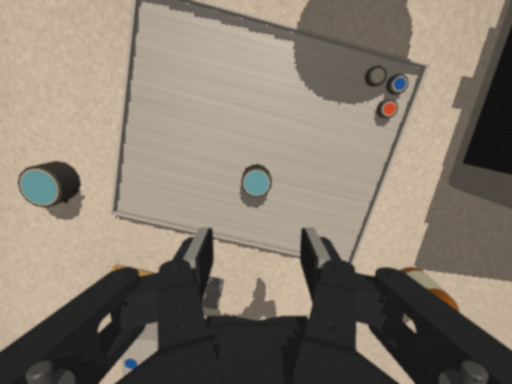

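Bead flat in the tray at (256,182). On to the stand.

```bash
python3 -m pendant '[[0.9,-0.2,-0.06,0,0,0],[0.9,-0.2,-0.06,0,0,0],[0.9,-0.1,-0.06,0,0,0],[0.9,-0.1,-0.06,0,0,0],[0.9,0,-0.06,0,0,0],[0.9,0,-0.06,0,0,0],[0.9,0,-0.05,0,0,0],[0.9,0,-0.05,0,0,0],[0.9,0,-0.05,0,0,0],[0.9,0,-0.05,0,0,0],[0.9,0,-0.05,0,0,0],[0.9,0,-0.05,0,0,0],[0.9,0,-0.05,0,0,0],[0.9,0,-0.05,0,0,0],[0.9,0,-0.05,0,0,0],[0.9,0,-0.05,0,0.001,0],[0.9,0,-0.04,0,0.001,0],[0.9,0,-0.04,0,0.001,0],[0.9,0,-0.04,0,0.001,0],[0,0,0,0,0,0]]';python3 - <<'E'
from h import *
st();im,c,o=snap("wrist","w16.png")
import pickle;pickle.dump((c,o),open("w16.pkl","wb"))
E
```

```text
time_s: 28.55
position: [0.5694, -0.2125, 0.1686]
orientation: [-0.524, 0.542, -0.477, 0.452]
contact_force: [0.1, -1.0, 0.4]
grip_width: 0.0492
t 28.55 p [ 0.5694 -0.2125  0.1686] zaz 7.88 y [-0.043  0.005 -0.999] F [ 0.1 -1.   0.4] w 0.0492
```

View pics/w16.png

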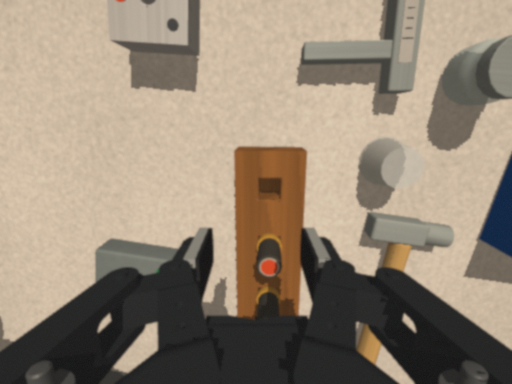

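Run:
```python
from h import *
plan([.59,-.30,.20],Rdown(7))
```

```text
4 rows; dist mm [ 20.9 -89.2  31.8] ang [-0.4  -2.52 -0.9 ]
[[0.757,-0.278,0.059,0.0034,0.0012,-0.001],[0.757,-0.275,0.065,0.0034,0.0012,-0.001],[0.758,-0.272,0.071,0.0034,0.0012,-0.001],[0.758,-0.268,0.077,0.0034,0.0012,-0.001]]
```

```bash
python3 -m pendant '[[0.75,-0.28,0.06,0.0034,0.001,-0.001],[0.75,-0.28,0.06,0.0034,0.001,-0.001],[0.75,-0.28,0.06,0.0034,0.001,-0.001],[0.75,-0.28,0.06,0.0034,0.001,-0.001],[0,0,0,0,0,0]]';python3 - <<'E'
from h import *
st();im,c,o=snap("wrist","w17.png");big(im,200,320,120,300,3.3,"w17g.png")
import pickle;pickle.dump((c,o),open("w17.pkl","wb"))
for f in [manip.tip_of]:
  for l in ["dop_green","dop_coral"]: print(l,f("wrist",l)[:2])
E
```

```text
time_s: 29.1
position: [0.5875, -0.2945, 0.1958]
orientation: [0.532, -0.531, 0.47, -0.463]
contact_force: [-0.2, -0.1, 0.0]
grip_width: 0.049
t 29.1 p [ 0.5875 -0.2945  0.1958] zaz 7.42 y [-0.007  0.008 -1.   ] F [-0.2 -0.1  0. ] w 0.049
dop_green [{'location': [0.5927, -0.3333, 0.0063], 'conf': 0.66}]
dop_coral [{'location': [0.5844, -0.2723, 0.0094], 'conf': 0.69}, {'location': [0.6973, -0.1715, -0.0034], 'conf': 0.18}]
```

View pics/w17g.png

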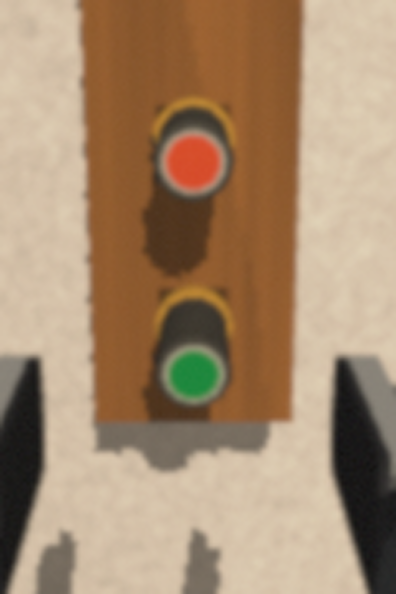

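Run:
```python
from h import *
import pickle;c,o=pickle.load(open("w17.pkl","rb"));s=3.3
f=lambda n,u,v,z: print(n,(1000*pix2z(c,200+u/s-.5+.5/s,120+v/s-.5+.5/s,z)[:2]).round(1))
f("green",193,374,.086);f("green w/l",158,374,.086);f("r",229,374,.086);f("coral",193,162,.086);
f("sh g",193,288,.048);f("stand L top",80,20,.042);f("stand L bot",95,420,.042);f("R bot",291,420,.042)
```

```text
green [ 594.4 -334.5]
green w/l [ 584.1 -335.9]
r [ 605.  -333.1]
coral [ 586.1 -271.5]
sh g [ 592.6 -320.4]
stand L top [ 546.1 -239.1]
stand L bot [ 564.8 -375.7]
R bot [ 633.7 -366.6]
```

Run:
```python
from h import *
plan([.594,-.334,.13],Rdown(7.4))
```

```text
3 rows; dist mm [  7.3 -42.5 -64. ] ang [-0.6  -0.58 -0.13]
[[0.487,0.705,0.025,0.0009,0.0002,-0.0012],[0.485,0.707,0.023,0.0009,0.0002,-0.0012],[0.482,0.709,0.022,0.0009,0.0002,-0.0012]]
```

```bash
python3 -m pendant '[[0.6,0.5,0.025,0.001,0,-0.001],[0.5,0.65,0.025,0.001,0,-0.001],[0.4,0.7,0.025,0.001,0,-0.001],[0,0,0,0,0,0]]';python3 - <<'E'
from h import *
st();plan([.594,-.334,.10],Rdown(7.4))
E
```

```text
time_s: 29.65
position: [0.5948, -0.329, 0.1349]
orientation: [0.534, -0.532, 0.466, -0.462]
contact_force: [0.0, 0.1, -0.9]
grip_width: 0.0493
t 29.65 p [ 0.5948 -0.329   0.1349] zaz 7.91 y [-0.002  0.006 -1.   ] F [ 0.   0.1 -0.9] w 0.0493
2 rows; dist mm [ -0.8  -5.  -34.9] ang [-0.33 -0.11 -0.51]
[[0.084,0.581,-0.023,0.0002,0.0014,-0.0009],[0.082,0.581,-0.023,0.0002,0.0014,-0.0009]]
```

```bash
python3 -m pendant '[[0.09,0.5,-0.02,0,0.001,-0.001],[0.09,0.5,-0.02,0,0.001,-0.001],[0,0,0,0,0,0]]';python3 - <<'E'
from h import *
st();plan([.594,-.334,.060],Rdown(7.4));im,c,o=snap("wrist","w18.png")
E
```

```text
time_s: 29.95
position: [0.5945, -0.3314, 0.1033]
orientation: [-0.532, 0.533, -0.466, 0.465]
contact_force: [0.0, 0.3, -0.2]
grip_width: 0.0488
t 29.95 p [ 0.5945 -0.3314  0.1033] zaz 7.67 y [-0.002  0.    -1.   ] F [ 0.   0.3 -0.2] w 0.0488
2 rows; dist mm [ -0.5  -2.6 -43.3] ang [-0.02 -0.11 -0.27]
[[0.043,0.721,-0.013,0.0003,0.0007,-0.0001],[0.043,0.721,-0.013,0.0003,0.0007,-0.0001]]
```

View pics/w18.png

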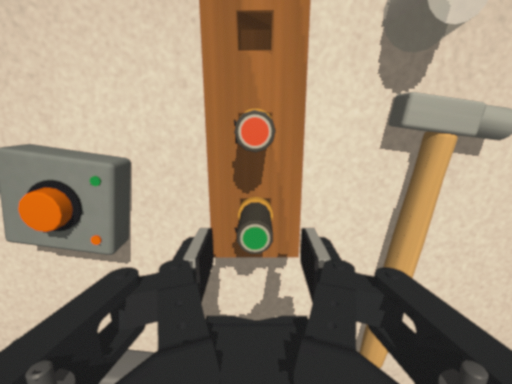

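```bash
python3 - <<'E'
from h import *
c=cam("wrist");print("key",pix2z(c,45,209,.051).round(4),"green",pix2z(c,255.3,238,.087).round(4),"coral",pix2z(c,255,131,.087).round(4))
E
python3 -m pendant '[[0.05,0.4,-0.01,0,0.0007,0],[0.05,0.4,-0.01,0,0,0],[0.02,0.4,0,0,0,0],[0,0.2,0,0,0,0],[0,0,0,0,0,0]]';python3 - <<'E'
from h import *
st();plan([.594,-.334,.060],Rdown(7.4))
E
```

```text
key [ 0.4414 -0.3493  0.051 ] green [ 0.5955 -0.3348  0.087 ] coral [ 0.5869 -0.2714  0.087 ]
time_s: 30.5
position: [0.5959, -0.3355, 0.0606]
orientation: [-0.532, 0.532, -0.465, 0.467]
contact_force: [0.3, 0.0, -0.3]
grip_width: 0.0492
t 30.5 p [ 0.5959 -0.3355  0.0606] zaz 7.57 y [ 0.001 -0.002 -1.   ] F [ 0.3  0.  -0.3] w 0.0492
1 rows; dist mm [-1.9  1.5 -0.6] ang [ 0.09  0.08 -0.17]
[[-0.059,0.02,-0.057,-0.0004,0.0009,0.0005]]
```

Well centred. Close.

```bash
python3 -m pendant '[[0,0,-0.03,0,0,0],[0,0,0,0,0,0],[0,0,0,0,0,0],[0,0,0,0,0,0],[0,0,0,0,0,0],[0,0,0,0,0,0]]' 1 40;python3 - <<'E'
from h import *
st()
im,c,o=snap("wrist","w19.png")
b,g,r=[im[:,:,i].astype(int) for i in range(3)]
n,_,s,ce=cv2.connectedComponentsWithStats(((g-r>30)&(g-b>15)).astype(np.uint8));i=1+np.argmax(s[1:,4])
P=pix2z(c,*ce[i],.087);print(ce[i],s[i],P.round(4),"tool",q2R(o["orientation"]).inv().apply(P-o["position"]).round(4))
E
```

```text
time_s: 31.1
position: [0.5951, -0.3359, 0.0612]
orientation: [-0.532, 0.532, -0.465, 0.467]
contact_force: [-0.2, -0.3, -1.7]
grip_width: 0.022
t 31.1 p [ 0.5951 -0.3359  0.0612] zaz 7.56 y [ 0.002 -0.002 -1.   ] F [-0.2 -0.3 -1.7] w 0.022
[256.3942428  270.34292866] [240 256  34  30 799] [ 0.5957 -0.3349  0.087 ] tool [-0.0009 -0.0258  0.0007]
```

View pics/w19.png

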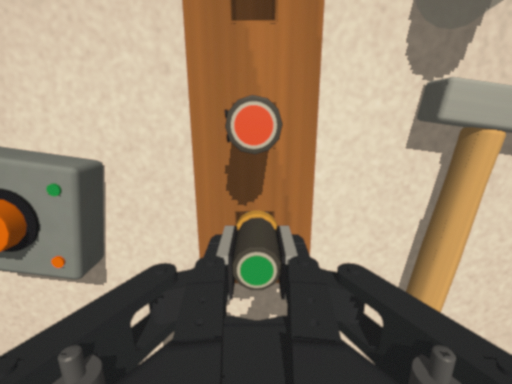

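```bash
python3 -m pendant '[[0,-0.3,0,0,0,0],[0,-0.8,0,0,0,0],[0,-0.9,0,0,0,0],[0,-0.9,0,0,0,0],[0,-0.9,0,0,0,0],[0,0,0,0,0,0]]';python3 - <<'E'
from h import *
st();plan([.449,-.055,.15],Rdown(4))
E
```

```text
time_s: 31.75
position: [0.5944, -0.3352, 0.1808]
orientation: [-0.532, 0.532, -0.466, 0.466]
contact_force: [-0.1, -0.7, -1.1]
grip_width: 0.0219
t 31.75 p [ 0.5944 -0.3352  0.1808] zaz 7.56 y [ 0.001 -0.001 -1.   ] F [-0.1 -0.7 -1.1] w 0.0219
11 rows; dist mm [-145.4  280.2  -30.8] ang [ 0.05  0.03 -3.56]
[[-0.9,0.092,-0.325,-0,0.0018,0],[-0.898,0.092,-0.33,-0,0.0018,0],[-0.896,0.092,-0.335,-0,0.0018,0],[-0.894,0.093,-0.34,-0,0.0018,0],[-0.892,0.093,-0.345,-0,0.0018,0],[-0.89,0.093,-0.35,-0,0.0018,0],[-0.888,0.093,-0.355,-0,0.0018,0],[-0.886,0.093,-0.36,-0,0.0018,0],[-0.884,0.093,-0.365,-0,0.0018,0],[-0.882,0.093,-0.37,-0,0.0018,0],[-0.88,0.093,-0.375,-0,0.0018,0]]
```

```bash
python3 -m pendant '[[-0.85,0,-0.33,0,0.002,0],[-0.85,0,-0.33,0,0.002,0],[-0.85,0,-0.33,0,0.002,0],[-0.85,0.05,-0.33,0,0.002,0],[-0.85,0.05,-0.35,0,0.002,0],[-0.85,0.1,-0.35,0,0.002,0],[-0.85,0.1,-0.35,0,0.002,0],[-0.85,0.1,-0.35,0,0.002,0],[-0.85,0.1,-0.36,0,0.002,0],[-0.85,0.1,-0.36,0,0.002,0],[-0.85,0.1,-0.36,0,0,0],[0,0,0,0,0,0]]';python3 - <<'E'
from h import *
st();plan([.449,-.045,.13],Rdown(4));im,c,o=snap("wrist","w20.png")
E
```

```text
time_s: 32.95
position: [0.442, -0.0564, 0.1484]
orientation: [-0.515, 0.517, -0.486, 0.481]
contact_force: [0.4, -0.1, -2.2]
grip_width: 0.0217
t 32.95 p [ 0.442  -0.0564  0.1484] zaz 3.65 y [-0.007  0.002 -1.   ] F [ 0.4 -0.1 -2.2] w 0.0217
1 rows; dist mm [  7.   11.4 -18.4] ang [-0.14 -0.42  0.35]
[[-0.362,0.612,0.261,0.0023,-0.0019,-0.0009]]
```

View pics/w20.png

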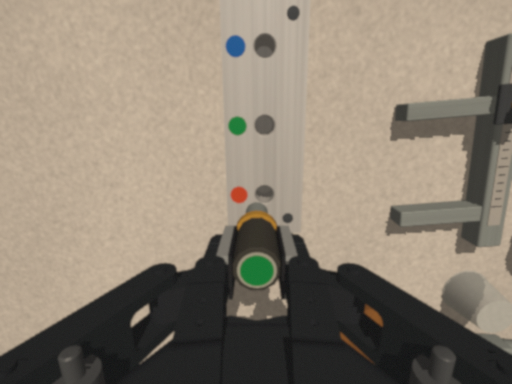

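```bash
cat >> h.py <<'E'
def blobs(im,c,z,mask,lo=60,hi=3000,roi=None):
    n,_,s,ce=cv2.connectedComponentsWithStats(mask.astype(np.uint8))
    for i in range(1,n):
        if lo<s[i,4]<hi and (roi is None or (roi[0]<ce[i][0]<roi[1] and roi[2]<ce[i][1]<roi[3])):
            print("  px",ce[i].round(1),"wh",s[i,2:5],"P mm",(1000*pix2z(c,*ce[i],z)[:2]).round(1))
E
python3 - <<'E'
from h import *
c=cam("wrist");im=cv2.imread("pics/w20.png");im=im.astype(int)
b,g,r=im[:,:,0],im[:,:,1],im[:,:,2]
roi=(226,305,0,210)
for nm,m in [("blue",b-r>40),("green",(g-r>40)),("red",(r-g>60)&(r-b>60)),("dark",im.sum(2)<330)]:
    print(nm);blobs(im,c,.042,m,roi=roi)
big(im.astype(np.uint8),215,315,0,215,2.7,"w20g.png")
E
```

```text
blue
  px [235.1  45.8] wh [ 19  21 315] P mm [418.2  64.3]
green
  px [235.   45.8] wh [ 17  19 244] P mm [418.2  64.3]
  px [236.9 125.4] wh [ 17  18 242] P mm [422.4   2.1]
red
  px [238.7 194.5] wh [ 17  16 217] P mm [426.8 -60. ]
dark
  px [292.8  12.6] wh [ 12  14 133] P mm [462.3  90.4]
  px [264.4  45. ] wh [ 21  23 376] P mm [441.7  66.3]
  px [235.1  45.8] wh [ 17  20 275] P mm [418.2  64.3]
  px [264.2 124.3] wh [ 19  19 287] P mm [446.    4.6]
  px [236.9 125.4] wh [ 17  18 242] P mm [422.4   2.1]
  px [264.5 191.5] wh [ 18  13 170] P mm [450.5 -55.6]
  px [238.5 194.5] wh [ 14  14 163] P mm [426.6 -60. ]
```

View pics/w20g.png

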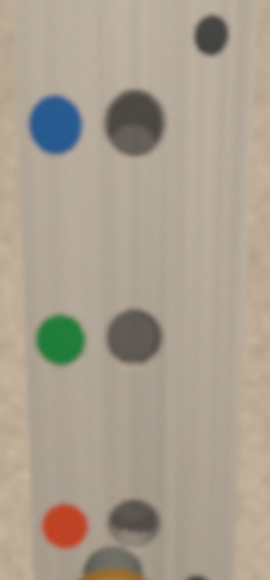

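```bash
cat >> h.py <<'E'
YS=4.0
def ins(bore,off,foot,tilt,ylow,depth,yaw=YS):
    """TCP pose for dop: foot axis offset off=(x,z) tool, foot dist along tool y; low edge (r=7,+y side) at ylow from bore along station y, depth below 42mm"""
    a=np.radians(yaw);ux=np.array([np.cos(a),np.sin(a),0]);uy=np.array([-np.sin(a),np.cos(a),0])
    Rt=R.from_rotvec(-ux*np.radians(tilt))*Rdown(yaw)
    low=Rt.apply([off[0]-.007,foot,off[1]])
    P=np.array([*bore,.042-depth])+uy*ylow
    return P-low,Rt
E
python3 - <<'E'
from h import *
p,Rt=ins((.446,.0042),(-.0009,.0007),.0532,10,.006,-.012);print(p);plan(p,Rt)
E
```

```text
[0.44478145 0.0115911  0.10776359]
3 rows; dist mm [  1.8  69.3 -41.1] ang [-10.05  -1.01   0.39]
[[-0.766,0.458,0.071,0.0007,-0.0006,-0.0187],[-0.791,0.412,0.072,0.0007,-0.0006,-0.0187],[-0.814,0.365,0.072,0.0007,-0.0006,-0.0187]]
```

```bash
python3 -m pendant '[[-0.7,0.2,0.06,0,0,-0.019],[-0.75,0.2,0.06,0,0,-0.019],[-0.75,0.2,0.06,0,0,-0.019],[0,0,0,0,0,0]]';python3 - <<'E'
from h import *
st();p,Rt=ins((.446,.0042),(-.0009,.0007),.0532,10,.006,-.012);plan(p,Rt);im,c,o=snap("wrist","w21.png")
E
```

```text
time_s: 33.4
position: [0.4474, 0.0051, 0.1269]
orientation: [-0.467, 0.557, -0.435, 0.531]
contact_force: [0.8, -0.1, -1.8]
grip_width: 0.0219
t 33.4 p [0.4474 0.0051 0.1269] zaz 3.35 y [ 0.011 -0.185 -0.983] F [ 0.8 -0.1 -1.8] w 0.0219
1 rows; dist mm [ -2.6   6.4 -19.1] ang [0.67 0.05 0.65]
[[-0.334,0.585,-0.074,0.0006,-0.0036,0.0037]]
```

View pics/w21.png

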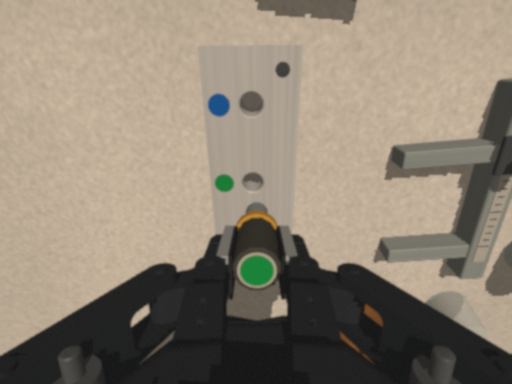

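```bash
cat >> h.py <<'E'
def dots(im,c):
    im=im.astype(int);b,g,r=im[:,:,0],im[:,:,1],im[:,:,2]
    a=np.radians(YS)
    for nm,m in [("blue",b-r>40),("green",(g-r>40)&(g-b>10)),("red",(r-g>60)&(r-b>60))]:
        n,_,s,ce=cv2.connectedComponentsWithStats(m.astype(np.uint8))
        for i in range(1,n):
            if s[i,4]>60:
                P=1000*pix2z(c,*ce[i],.042)[:2]
                if 400<P[0]<440 and abs(P[1])<110 and ce[i][1]<235: print(nm,"dot",P.round(1),"bore",(P+23.5*np.array([np.cos(a),np.sin(a)])).round(1),ce[i].round(1))
E
python3 - <<'E'
from h import *
im=cv2.imread("pics/w21.png");c=cam("wrist");dots(im,c)
print("dark");blobs(im,c,.042,im.astype(int).sum(2)<360,roi=(200,300,50,195))
im=cv2.imread("pics/w20.png")
o=manip.get_obs();A=q2R(o["orientation"])
for off in [(-.0009,.0007),(0,0)]:
  print(proj(c,A.apply([off[0]-.007,.0532,off[1]])+o["position"]),proj(c,A.apply([off[0]-.008,.0512,off[1]])+o["position"]))
im=cv2.imread("pics/w21.png");big(im,200,312,90,240,4,"w21g.png")
E
```

```text
blue dot [417.6  64. ] bore [441.1  65.7] [218.4 104.6]
green dot [421.9   1.8] bore [445.3   3.4] [223.9 182.7]
dark
  px [282.4  69.2] wh [ 15  16 180] P mm [461.8  90.1]
  px [251.  101.8] wh [ 24  21 402] P mm [441.3  67.4]
  px [218.3 104.6] wh [ 22  22 375] P mm [417.6  64.1]
  px [252.8 178.4] wh [ 20  15 182] P mm [445.7   7. ]
  px [223.9 182.7] wh [ 19  18 266] P mm [421.9   1.8]
[256.36963894 202.5558903 ] [256.36845787 202.08493835]
[255.41047598 203.73192324] [255.3985202  203.27477193]
```

View pics/w21g.png

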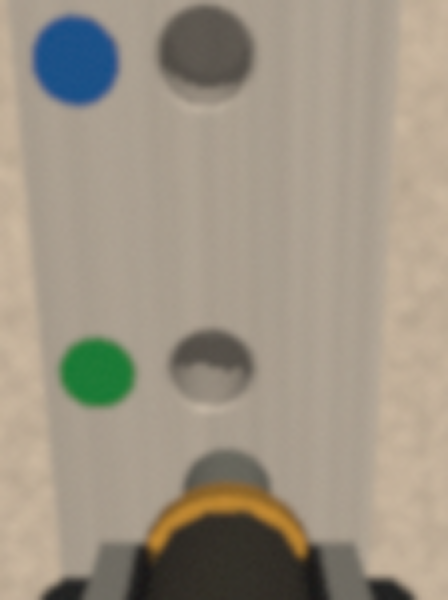

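Run:
```python
from h import *
c=cam("wrist");print(pix2z(c,252.5,182.3,.042).round(4))
p,Rt=ins((.4455,.0036),(-.0009,.0007),.0532,10,.006,-.004);plan(p,Rt)
```

```text
[0.4456 0.0035 0.042 ]
1 rows; dist mm [ -3.8   7.1 -27.9] ang [0.65 0.1  0.67]
[[-0.411,0.868,-0.112,0.0004,-0.0037,0.0037]]
```

```bash
python3 -m pendant '[[-0.25,0.3,-0.1,0,-0.0037,0.0037],[-0.1,0.2,0,0,0,0],[0,0,0,0,0,0]]';python3 - <<'E'
from h import *
st();p,Rt=ins((.4456,.0035),(-.0009,.0007),.0532,10,.006,-.004);plan(p,Rt)
E
```

```text
time_s: 33.75
position: [0.4456, 0.0094, 0.1101]
orientation: [-0.473, 0.556, -0.436, 0.525]
contact_force: [-0.2, -0.2, -1.6]
grip_width: 0.0222
t 33.75 p [0.4456 0.0094 0.1101] zaz 3.89 y [ 0.011 -0.171 -0.985] F [-0.2 -0.2 -1.6] w 0.0222
1 rows; dist mm [ -1.2   1.5 -10.3] ang [-0.11 -0.02  0.11]
[[-0.111,0.33,-0.036,0.0002,-0.0006,-0.0006]]
```

```bash
python3 -m pendant '[[-0.06,0.13,-0.03,0,0,0],[-0.03,0.13,0,0,0,0],[0,0,0,0,0,0]]';python3 - <<'E'
from h import *
st();p,Rt=ins((.4456,.0035),(-.0009,.0007),.0532,10,.006,0.003);plan(p,Rt);im,c,o=snap("wrist","w22.png");big(im,200,312,120,270,4,"w22g.png");dots(im,c)
E
```

```text
time_s: 34.05
position: [0.4447, 0.0088, 0.1013]
orientation: [-0.472, 0.556, -0.437, 0.526]
contact_force: [0.0, 0.1, -1.6]
grip_width: 0.0219
t 34.05 p [0.4447 0.0088 0.1013] zaz 3.68 y [ 0.011 -0.171 -0.985] F [ 0.   0.1 -1.6] w 0.0219
1 rows; dist mm [-0.3  2.1 -8.5] ang [-0.12 -0.01  0.32]
[[-0.119,0.268,-0.006,0.0003,-0.0017,-0.0007]]
blue dot [417.   65.3] bore [440.4  67. ] [218.4 117.7]
green dot [421.2   3.2] bore [444.7   4.9] [223.8 202.3]
```

View pics/w22g.png

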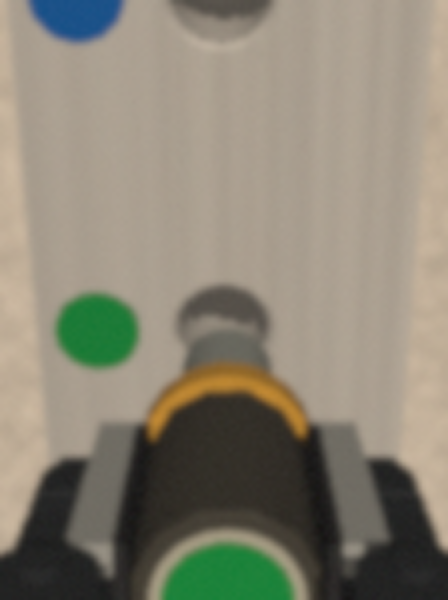

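```bash
python3 - <<'E'
from h import *
p,Rt=ins((.4449,.0047),(-.0009,.0007),.0532,10,.006,-.001);plan(p,Rt)
E
python3 -m pendant '[[-0.14,0.08,-0.03,0,0,0],[-0.03,0.07,0,0,0,0],[0,0,0,0,0,0]]';python3 - <<'E'
from h import *
st();p,Rt=ins((.4449,.0047),(-.0009,.0007),.0532,10,.006,0.0);plan(p,Rt);im,c,o=snap("wrist","w23.png");big(im,200,312,120,270,4,"w23g.png");dots(im,c)
E
```

```text
1 rows; dist mm [-1.1  3.3 -4.8] ang [-0.12 -0.01  0.31]
[[-0.138,0.137,-0.03,0.0003,-0.0017,-0.0006]]
time_s: 34.4
position: [0.444, 0.0132, 0.0963]
orientation: [-0.472, 0.555, -0.437, 0.527]
contact_force: [0.5, -0.1, -1.3]
grip_width: 0.0218
t 34.4 p [0.444  0.0132 0.0963] zaz 3.67 y [ 0.012 -0.171 -0.985] F [ 0.5 -0.1 -1.3] w 0.0218
1 rows; dist mm [-0.3 -1.1 -0.5] ang [-0.12  0.06  0.33]
[[0.032,0.024,-0.013,-0.0001,-0.0019,-0.0006]]
blue dot [417.   65.2] bore [440.4  66.9] [218.4 126.4]
green dot [421.3   3.2] bore [444.7   4.8] [223.9 210.8]
```

View pics/w23g.png

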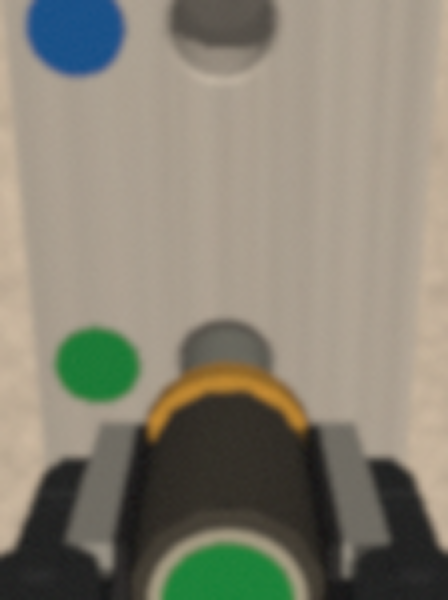

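```bash
python3 -m pendant '[[0.04,0.06,-0.01,0,-0.001,0],[0,0.05,0,0,0,0]]';python3 -m pendant '[[0,0.05,0,0,0,0]]';python3 - <<'E'
from h import *
st();p,Rt=ins((.4447,.0048),(-.0009,.0007),.0532,10,.006,0.003);plan(p,Rt)
E
```

```text
time_s: 34.65
position: [0.4442, 0.0115, 0.0935]
orientation: [-0.473, 0.556, -0.436, 0.526]
contact_force: [-0.5, -0.5, -1.9]
grip_width: 0.0219
time_s: 34.75
position: [0.4443, 0.0112, 0.092]
orientation: [-0.474, 0.556, -0.436, 0.526]
contact_force: [0.7, -0.4, -1.9]
grip_width: 0.0225
t 34.75 p [0.4443 0.0112 0.092 ] zaz 3.9 y [ 0.013 -0.171 -0.985] F [ 0.7 -0.4 -1.9] w 0.0225
1 rows; dist mm [-0.8  1.   0.7] ang [-0.11  0.08  0.1 ]
[[-0.031,-0.031,-0.024,-0.0004,-0.0006,-0.0006]]
```

```bash
python3 - <<'E'
from h import *
p,Rt=ins((.4447,.0048),(-.0009,.0007),.0532,6,.0062,0.004);plan(p,Rt)
E
python3 -m pendant '[[-0.1,-0.02,0,0,0,0.011],[-0.1,-0.02,0,0,0,0.01]]'
python3 - <<'E'
from h import *
st();p,Rt=ins((.4447,.0048),(-.0009,.0007),.0532,5,.0065,0.004);plan(p,Rt)
E
```

```text
1 rows; dist mm [-0.5 -2.5 -0.3] ang [3.88 0.36 0.1 ]
[[0.08,0.023,-0.024,-0.0004,-0.0006,0.0217]]
time_s: 34.95
position: [0.4434, 0.0156, 0.0916]
orientation: [-0.49, 0.543, -0.453, 0.51]
contact_force: [0.9, -8.2, -3.2]
grip_width: 0.0224
t 34.95 p [0.4434 0.0156 0.0916] zaz 4.05 y [ 0.008 -0.11  -0.994] F [ 0.9 -8.2 -3.2] w 0.0224
1 rows; dist mm [ 0.3 -7.6  0.1] ang [ 1.3   0.1  -0.05]
[[0.251,0.026,-0.007,-0,0.0003,0.0073]]
```

```bash
python3 -m pendant '[[0.15,0.02,0,0,0,0.007]]'
python3 - <<'E'
from h import *
st();p,Rt=ins((.4447,.0048),(-.0009,.0007),.0532,4,.0065,0.004);plan(p,Rt)
E
```

```text
time_s: 35.05
position: [0.4438, 0.0111, 0.0915]
orientation: [-0.496, 0.538, -0.459, 0.504]
contact_force: [-1.0, 3.8, 2.1]
grip_width: 0.0224
t 35.05 p [0.4438 0.0111 0.0915] zaz 4.07 y [ 0.006 -0.087 -0.996] F [-1.   3.8  2.1] w 0.0224
1 rows; dist mm [ 0.1 -4.   0.2] ang [ 1.    0.07 -0.07]
[[0.133,0.007,-0.007,-0.0001,0.0004,0.0056]]
```

```bash
python3 -m pendant '[[0.1,0,0,0,0,0.01]]'
python3 - <<'E'
from h import *
st();p,Rt=ins((.4447,.0048),(-.0009,.0007),.0532,0,.007,0.004);plan(p,Rt)
E
```

```text
time_s: 35.15
position: [0.4439, 0.0089, 0.0918]
orientation: [-0.505, 0.53, -0.468, 0.496]
contact_force: [-1.7, 6.2, 1.0]
grip_width: 0.0217
t 35.15 p [0.4439 0.0089 0.0918] zaz 4.06 y [ 0.004 -0.053 -0.999] F [-1.7  6.2  1. ] w 0.0217
1 rows; dist mm [ 0.1 -5.  -0.6] ang [ 3.02  0.22 -0.06]
[[0.166,0.028,-0.008,-0,0.0003,0.0168]]
```

```bash
python3 -m pendant '[[0,0,0,0,0,0]]'
python3 - <<'E'
from h import *
st();im,c,o=snap("wrist","w24.png");big(im,200,312,150,300,4,"w24g.png");dots(im,c)
A=q2R(o["orientation"])
i2=im.astype(int);b,g,r=i2[:,:,0],i2[:,:,1],i2[:,:,2]
n,_,s,ce=cv2.connectedComponentsWithStats(((g-r>30)&(g-b>15)).astype(np.uint8));i=1+np.argmax(s[1:,4]);print("stone",ce[i],s[i])
im,c,o=snap("scene");big(im,170,290,130,240,5,"s24.png")
E
```

```text
time_s: 35.25
position: [0.4439, 0.009, 0.0918]
orientation: [-0.505, 0.529, -0.469, 0.495]
contact_force: [0.4, 4.3, -0.2]
grip_width: 0.0219
t 35.25 p [0.4439 0.009  0.0918] zaz 3.96 y [ 0.004 -0.051 -0.999] F [ 0.4  4.3 -0.2] w 0.0219
blue dot [417.   65.3] bore [440.4  67. ] [220. 129.]
green dot [421.2   3.3] bore [444.7   5. ] [223.7 216.4]
stone [256.42002442 269.25030525] [240 254  34  31 819]
```

View pics/w24g.png

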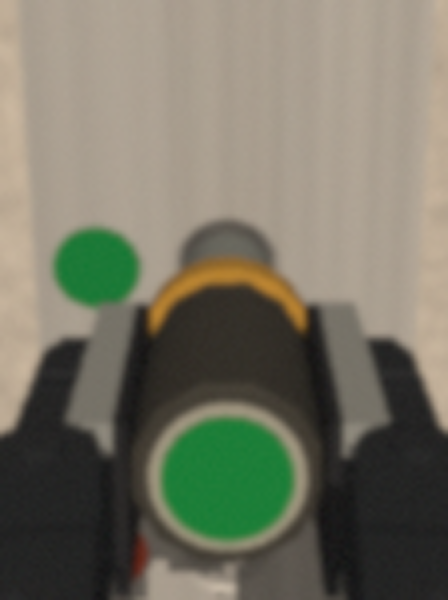

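View pics/s24.png

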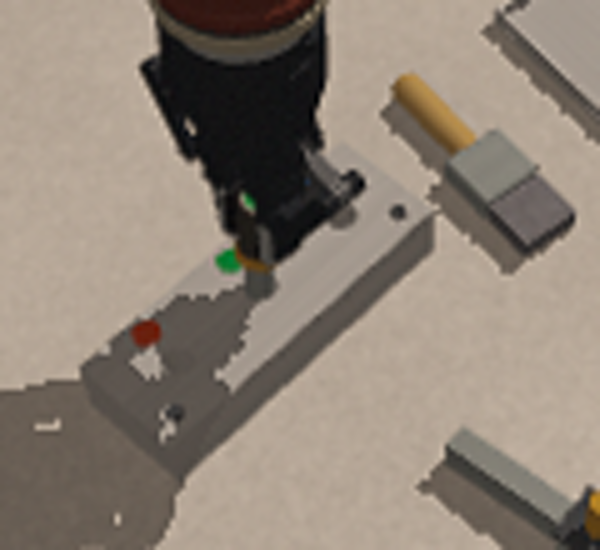

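Run:
```python
from h import *
for t in (1,-1.8):
  p,Rt=ins((.4448,.0050),(.0011,.0007),.0532,t,.007,0.004);plan(p,Rt)
```

```text
1 rows; dist mm [ 0.  -2.2 -0.5] ang [ 2.01  0.15 -0.01]
[[0.071,0.02,-0.004,-0.0001,0.0001,0.0112]]
1 rows; dist mm [ 0.2 -4.8 -0.8] ang [ 4.8   0.35 -0.01]
[[0.157,0.035,-0.004,-0.0001,0.0001,0.0267]]
```

```bash
python3 -m pendant '[[0.08,0.02,0,0,0,0.0133]]';python3 -m pendant '[[0.08,0.02,0,0,0,0.0133]]';python3 -m pendant '[[0,0,0,0,0,0]]'
python3 - <<'E'
from h import *
st();p,Rt=ins((.4448,.0050),(.0011,.0007),.0532,-1.8,.007,0.005);plan(p,Rt)
E
```

```text
time_s: 35.45
position: [0.4441, 0.0075, 0.0916]
orientation: [-0.515, 0.52, -0.479, 0.485]
contact_force: [-2.9, 2.2, 7.5]
grip_width: 0.0218
time_s: 35.55
position: [0.4444, 0.0055, 0.0918]
orientation: [0.526, -0.511, 0.489, -0.473]
contact_force: [-5.2, 1.7, 9.3]
grip_width: 0.0219
time_s: 35.65
position: [0.4443, 0.0052, 0.0921]
orientation: [0.525, -0.51, 0.49, -0.473]
contact_force: [-1.6, 2.2, 0.7]
grip_width: 0.022
t 35.65 p [0.4443 0.0052 0.0921] zaz 4.19 y [-0.003  0.031 -1.   ] F [-1.6  2.2  0.7] w 0.022
1 rows; dist mm [-0.2 -0.8 -2.1] ang [ 0.01 -0.03 -0.19]
[[0.028,0.07,-0.008,0.0002,0.0011,0]]
```

Run:
```python
from h import *
im,c,o=snap("wrist","w25.png");big(im,200,312,150,300,4,"w25g.png");dots(im,c)
i2=im.astype(int);b,g,r=i2[:,:,0],i2[:,:,1],i2[:,:,2]
n,_,s,ce=cv2.connectedComponentsWithStats(((g-r>30)&(g-b>15)).astype(np.uint8));i=1+np.argmax(s[1:,4]);print("stone",ce[i],s[i])
im,c,o=snap("scene");big(im,190,260,140,220,7,"s25.png")
```

```text
blue dot [417.   65.3] bore [440.5  67. ] [221.4 128.8]
green dot [421.2   3.4] bore [444.7   5. ] [223.6 216.4]
stone [256.44308446 269.20195838] [240 254  34  31 817]
```

View pics/w25g.png

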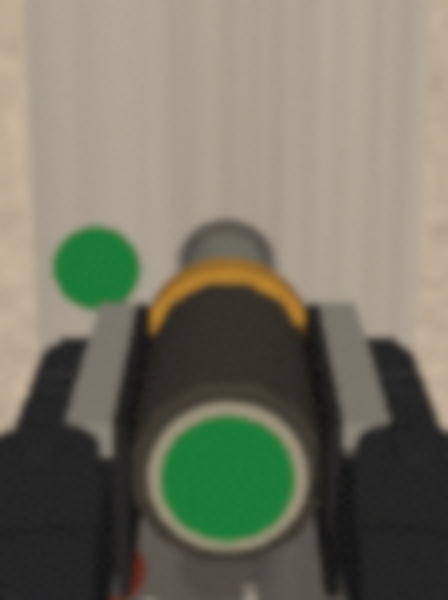

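View pics/s25.png

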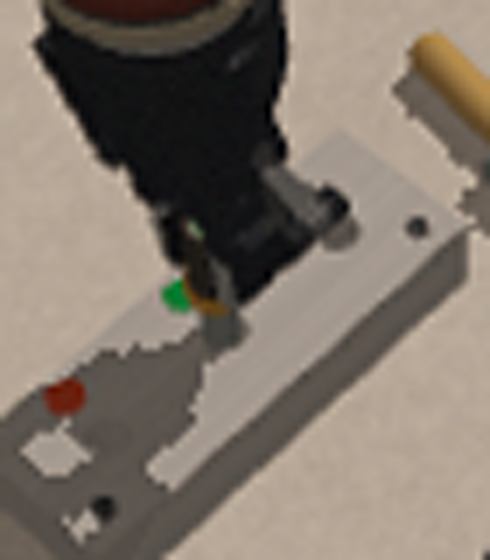

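```bash
python3 -m pendant '[[0,0.06,0,0,0,0]]';python3 -m pendant '[[0,0.06,0,0,0,0]]'
python3 - <<'E'
from h import *
o=st();print(np.round(o["moment"],2))
E
```

```text
time_s: 35.85
position: [0.4447, 0.0056, 0.0915]
orientation: [0.525, -0.511, 0.489, -0.474]
contact_force: [-7.8, 3.7, 22.1]
grip_width: 0.0222
time_s: 35.95
position: [0.4449, 0.0058, 0.0912]
orientation: [0.525, -0.512, 0.488, -0.474]
contact_force: [-6.8, 2.5, 1.8]
grip_width: 0.0217
t 35.95 p [0.4449 0.0058 0.0912] zaz 4.3 y [-0.003  0.028 -1.   ] F [-6.8  2.5  1.8] w 0.0217
[ 0.31  1.3  -0.03]
```

```bash
python3 -m pendant '[[-0.01,0,-0.03,0,0,0]]';python3 -m pendant '[[0,0.05,-0.02,0,0,0]]'; python3 -m pendant '[[0,0.06,0,0,0,0]]'
python3 - <<'E'
from h import *
o=st();print(np.round(o["moment"],2))
E
```

```text
time_s: 36.05
position: [0.4439, 0.0064, 0.091]
orientation: [0.525, -0.512, 0.488, -0.474]
contact_force: [0.7, 1.7, -1.7]
grip_width: 0.0219
time_s: 36.15
position: [0.4437, 0.0066, 0.0896]
orientation: [0.525, -0.512, 0.487, -0.474]
contact_force: [0.3, 1.8, -0.8]
grip_width: 0.0217
time_s: 36.25
position: [0.4437, 0.0067, 0.0876]
orientation: [0.525, -0.513, 0.486, -0.474]
contact_force: [1.3, 1.4, 0.1]
grip_width: 0.022
t 36.25 p [0.4437 0.0067 0.0876] zaz 4.43 y [-0.001  0.025 -1.   ] F [1.3 1.4 0.1] w 0.022
[ 0.19 -0.08  0.06]
```

```bash
python3 -m pendant '[[0,0.08,0,0,0,0],[0,0.08,0,0,0,0]]';python3 -m pendant '[[0,0.1,0,0,0,0],[0,0.1,0,0,0,0]]'
python3 - <<'E'
from h import *
o=st();print(np.round(o["moment"],2))
E
```

```text
time_s: 36.45
position: [0.4437, 0.0068, 0.082]
orientation: [0.525, -0.513, 0.486, -0.474]
contact_force: [-0.0, 1.1, -0.1]
grip_width: 0.0218
time_s: 36.65
position: [0.4436, 0.0068, 0.0752]
orientation: [0.525, -0.513, 0.486, -0.474]
contact_force: [0.0, 1.3, -2.4]
grip_width: 0.0218
t 36.65 p [0.4436 0.0068 0.0752] zaz 4.46 y [-0.001  0.024 -1.   ] F [ 0.   1.3 -2.4] w 0.0218
[ 0.22 -0.04  0.03]
```

```bash
python3 -m pendant '[[0,0.1,0,0,0,0],[0,0.1,0,0,0,0],[0,0.1,0,0,0,0]]';python3 -m pendant '[[0,0.08,0,0,0,0]]';python3 -m pendant '[[0,0.06,0,0,0,0]]';python3 -m pendant '[[0,0.06,0,0,0,0]]'
```

```text
time_s: 36.95
position: [0.4438, 0.0068, 0.0653]
orientation: [0.525, -0.513, 0.486, -0.474]
contact_force: [-0.3, 0.7, 0.7]
grip_width: 0.0221
time_s: 37.05
position: [0.4439, 0.0067, 0.0629]
orientation: [0.525, -0.513, 0.486, -0.475]
contact_force: [-0.5, 0.8, 2.5]
grip_width: 0.0218
time_s: 37.15
position: [0.444, 0.0066, 0.0611]
orientation: [0.525, -0.513, 0.486, -0.475]
contact_force: [-1.4, 0.5, 7.0]
grip_width: 0.0215
time_s: 37.25
position: [0.4442, 0.0064, 0.0607]
orientation: [0.525, -0.513, 0.486, -0.474]
contact_force: [-12.2, -0.3, 30.6]
grip_width: 0.022
```

```bash
python3 -m pendant '[[0,-0.01,0,0,0,0],[0,0,0,0,0,0],[0,0,0,0,0,0],[0,0,0,0,0,0]]' -0.15; python3 -m pendant '[[0,-0.3,0,0,0,0],[0,-0.8,0,0,0,-0.004],[0,-0.9,0,0,0,-0.004],[0,-0.9,0,0,0,0],[0,0,0,0,0,0]]'
python3 - <<'E'
from h import *
st();im,c,o=snap("wrist","w26.png");plan([.586,-.265,.18],Rdown(7.4))
E
```

```text
time_s: 37.65
position: [0.4446, 0.0059, 0.0613]
orientation: [0.525, -0.514, 0.485, -0.475]
contact_force: [0.5, 0.1, 0.3]
grip_width: 0.0492
time_s: 38.15
position: [0.4433, 0.005, 0.1519]
orientation: [-0.518, 0.52, -0.48, 0.481]
contact_force: [0.6, 0.3, 0.3]
grip_width: 0.0492
t 38.15 p [0.4433 0.005  0.1519] zaz 4.45 y [-0.002 -0.004 -1.   ] F [0.6 0.3 0.3] w 0.0492
11 rows; dist mm [ 143.8 -270.2   29.9] ang [ 0.21 -0.24  2.96]
[[0.85,-0.09,0.371,0.0001,-0.0015,0.0001],[0.852,-0.09,0.367,0.0001,-0.0015,0.0001],[0.854,-0.09,0.363,0.0001,-0.0015,0.0001],[0.855,-0.09,0.359,0.0001,-0.0015,0.0001],[0.857,-0.09,0.355,0.0001,-0.0015,0.0001],[0.859,-0.09,0.351,0.0001,-0.0015,0.0001],[0.86,-0.09,0.347,0.0001,-0.0015,0.0001],[0.862,-0.09,0.343,0.0001,-0.0015,0.0001],[0.864,-0.09,0.339,0.0001,-0.0015,0.0001],[0.865,-0.09,0.335,0.0001,-0.0015,0.0001],[0.867,-0.091,0.331,0.0001,-0.0015,0.0001]]
```

View pics/w26.png

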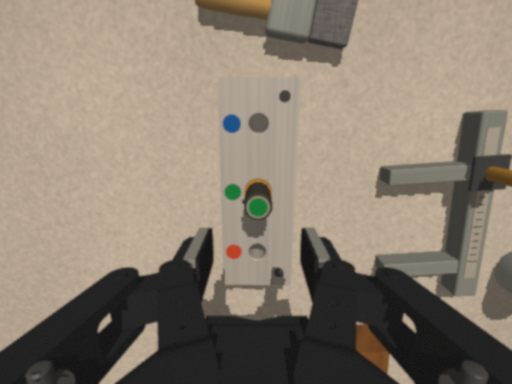

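```bash
python3 - <<'E'
from h import *
im=cv2.imread("pics/w26.png");c=cam("wrist");dots(im,c)
i2=im.astype(int);b,g,r=i2[:,:,0],i2[:,:,1],i2[:,:,2]
blobs(im,c,.087,(g-r>30)&(g-b>15));
E
python3 -m pendant '[[0.85,-0.15,0.37,0,-0.0015,0],[0.85,-0.15,0.37,0,-0.0015,0],[0.85,-0.15,0.36,0,-0.0015,0],[0.85,-0.1,0.36,0,-0.0015,0],[0.85,-0.1,0.36,0,-0.0015,0],[0.85,-0.1,0.35,0,-0.0015,0],[0.85,-0.1,0.35,0,-0.0015,0],[0.85,-0.1,0.34,0,-0.0015,0],[0.85,-0.1,0.34,0,-0.0015,0],[0.85,-0.1,0.33,0,-0.0015,0],[0.5,0,0.33,0,0,0],[0,0,0,0,0,0]]'
python3 - <<'E'
from h import *
st();im,c,o=snap("wrist","w27.png");
i2=im.astype(int);b,g,r=i2[:,:,0],i2[:,:,1],i2[:,:,2]
blobs(im,c,.087,(r-g>60)&(r-b>60))
E
```

```text
blue dot [415.8  65.7] bore [439.3  67.4] [231.2 123.1]
green dot [420.   4.] bore [443.5   5.6] [232.3 191.7]
  px [232.3 191.7] wh [ 16  16 201] P mm [423.4  17. ]
  px [257.7 207. ] wh [ 19  19 275] P mm [443.6   6.3]
time_s: 39.4
position: [0.5814, -0.2585, 0.1685]
orientation: [-0.527, 0.535, -0.475, 0.459]
contact_force: [-1.1, 0.1, -0.5]
grip_width: 0.049
t 39.4 p [ 0.5814 -0.2585  0.1685] zaz 7.33 y [-0.025  0.007 -1.   ] F [-1.1  0.1 -0.5] w 0.049
  px [261.4 217. ] wh [ 18  17 254] P mm [ 586.1 -271.3]
  px [113.  254.9] wh [ 33  31 782] P mm [ 458.9 -325.2]
```

View pics/w27.png

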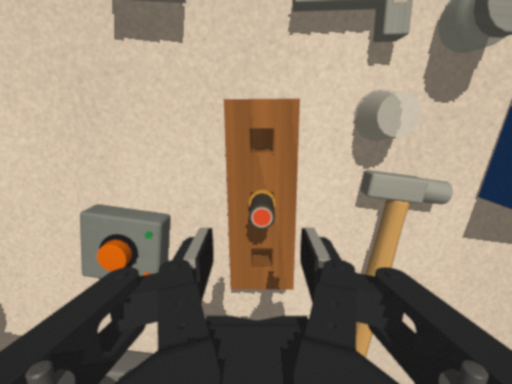

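Run:
```python
from h import *
plan([.5863,-.2714,.12],Rdown(7.4))
```

```text
2 rows; dist mm [  5.7 -13.9 -48.2] ang [-0.43 -1.49  0.06]
[[0.25,0.799,0.085,0.004,-0.0002,-0.0017],[0.246,0.802,0.075,0.004,-0.0002,-0.0017]]
```

```bash
python3 -m pendant '[[0.25,0.65,0.05,0.004,0,-0.0017],[0.2,0.65,0.05,0.004,0,-0.0017],[0,0,0,0,0,0]]'
python3 - <<'E'
from h import *
st();plan([.5863,-.2714,.10],Rdown(7.4));im,c,o=snap("wrist","w28.png");
i2=im.astype(int);b,g,r=i2[:,:,0],i2[:,:,1],i2[:,:,2]
blobs(im,c,.087,(r-g>60)&(r-b>60),roi=(200,320,100,300))
E
```

```text
time_s: 39.75
position: [0.5825, -0.2674, 0.1261]
orientation: [0.531, -0.531, 0.468, -0.465]
contact_force: [-0.4, 0.3, -0.5]
grip_width: 0.049
t 39.75 p [ 0.5825 -0.2674  0.1261] zaz 7.41 y [-0.003  0.003 -1.   ] F [-0.4  0.3 -0.5] w 0.049
1 rows; dist mm [  3.8  -4.  -26.1] ang [-0.17 -0.15 -0.01]
[[0.152,0.868,0.11,0.0007,0.0001,-0.001]]
  px [259.9 226. ] wh [ 23  21 380] P mm [ 586.1 -271.4]
```

```bash
python3 -m pendant '[[0.1,0.35,0.08,0,0,-0.001],[0.06,0.4,0.04,0,0,0],[0,0,0,0,0,0]]'
python3 - <<'E'
from h import *
st();plan([.5863,-.2714,.06],Rdown(7.4))
E
```

```text
time_s: 40.1
position: [0.5881, -0.2706, 0.1056]
orientation: [-0.531, 0.532, -0.466, 0.467]
contact_force: [-0.7, -0.3, -0.9]
grip_width: 0.0492
t 40.1 p [ 0.5881 -0.2706  0.1056] zaz 7.51 y [ 0.    -0.002 -1.   ] F [-0.7 -0.3 -0.9] w 0.0492
2 rows; dist mm [ -1.8  -0.8 -45.6] ang [ 0.1   0.02 -0.11]
[[0.008,0.761,-0.032,-0,0.0003,0.0003],[0.009,0.761,-0.032,-0,0.0003,0.0003]]
```

```bash
python3 -m pendant '[[0.01,0.4,-0.03,0,0,0],[0.01,0.4,-0.03,0,0,0],[0.01,0.4,0,0,0,0],[0,0.2,0,0,0,0],[0,0,0,0,0,0]]'
python3 - <<'E'
from h import *
st();plan([.5863,-.2714,.06],Rdown(7.4))
E
```

```text
time_s: 40.6
position: [0.5864, -0.2715, 0.0599]
orientation: [-0.531, 0.532, -0.466, 0.466]
contact_force: [0.4, -0.6, 0.8]
grip_width: 0.0492
t 40.6 p [ 0.5864 -0.2715  0.0599] zaz 7.53 y [ 0.    -0.001 -1.   ] F [ 0.4 -0.6  0.8] w 0.0492
1 rows; dist mm [-0.1  0.1  0.1] ang [ 0.08  0.   -0.13]
[[-0.004,-0.004,-0.003,0,0.0007,0.0005]]
```

```bash
python3 -m pendant '[[0,0,0,0,0,0],[0,0,0,0,0,0],[0,0,0,0,0,0],[0,0,0,0,0,0],[0,0,0,0,0,0],[0,0,0,0,0,0]]' 1 80;python3 - <<'E'
from h import *
st()
im,c,o=snap("wrist","w29.png")
i2=im.astype(int);b,g,r=i2[:,:,0],i2[:,:,1],i2[:,:,2]
n,_,s,ce=cv2.connectedComponentsWithStats(((r-g>60)&(r-b>60)).astype(np.uint8));
for i in range(1,n):
  if s[i,4]>300: P=pix2z(c,*ce[i],.087);print(ce[i],s[i],P.round(4),"tool",q2R(o["orientation"]).inv().apply(P-o["position"]).round(4))
E
python3 -m pendant '[[0,-0.3,0,0,0,0],[0,-0.8,0,0,0,0],[0,-0.9,0,0,0,0],[0,-0.9,0,0,0,0],[0,-0.9,0,0,0,0],[0,0,0,0,0,0]]';python3 - <<'E'
from h import *
st();plan([.449,-.12,.15],Rdown(4))
E
```

```text
time_s: 41.2
position: [0.5868, -0.2718, 0.0607]
orientation: [-0.531, 0.532, -0.465, 0.467]
contact_force: [1.3, -0.4, -1.7]
grip_width: 0.021
t 41.2 p [ 0.5868 -0.2718  0.0607] zaz 7.53 y [ 0.001 -0.002 -1.   ] F [ 1.3 -0.4 -1.7] w 0.021
[253.38363636  79.78818182] [ 240   56   31   50 1100] [ 0.5758 -0.191   0.087 ] tool [-0.0815 -0.0265 -0.0004]
[260.51830161 174.75402635] [246 150  27  64 683] [ 0.5833 -0.2264  0.087 ] tool [-0.0454 -0.0264  0.0024]
[256.33811231 273.36798088] [240 258  34  31 837] [ 0.5875 -0.272   0.087 ] tool [ 0.0003 -0.0263  0.0007]
[ 18.82854042 315.42051004] [   0  291   46   52 1843] [ 0.4782 -0.3093  0.087 ] tool [ 0.023  -0.0263 -0.1126]
time_s: 41.85
position: [0.586, -0.2713, 0.1803]
orientation: [-0.531, 0.532, -0.466, 0.466]
contact_force: [0.3, -0.6, -1.3]
grip_width: 0.0212
t 41.85 p [ 0.586  -0.2713  0.1803] zaz 7.53 y [-0.001 -0.001 -1.   ] F [ 0.3 -0.6 -1.3] w 0.0212
6 rows; dist mm [-137.   151.3  -30.3] ang [ 0.08 -0.04 -3.53]
[[-0.933,0.168,-0.644,0,0.0033,0.0001],[-0.927,0.168,-0.654,0,0.0033,0.0001],[-0.92,0.168,-0.663,0,0.0033,0.0001],[-0.913,0.168,-0.673,0,0.0033,0.0001],[-0.906,0.168,-0.682,0,0.0033,0.0001],[-0.899,0.168,-0.692,0,0.0033,0.0001]]
```

```bash
python3 -m pendant '[[-0.9,0,-0.65,0,0.0033,0],[-0.9,0,-0.65,0,0.0033,0],[-0.9,0.1,-0.66,0,0.0033,0],[-0.9,0.1,-0.67,0,0.0033,0],[-0.8,0.2,-0.67,0,0.0033,0],[-0.6,0.2,-0.67,0,0.0033,0],[0,0,0,0,0,0]]';python3 - <<'E'
from h import *
st();p,Rt=ins((.449,-.0565),(.0003,.0007),.0527,10,-.003,-.022);plan(p,Rt)
E
```

```text
time_s: 42.55
position: [0.4443, -0.1293, 0.1561]
orientation: [-0.515, 0.517, -0.485, 0.482]
contact_force: [-0.3, -0.7, -1.8]
grip_width: 0.0209
t 42.55 p [ 0.4443 -0.1293  0.1561] zaz 3.73 y [-0.004  0.    -1.   ] F [-0.3 -0.7 -1.8] w 0.0209
3 rows; dist mm [  4.   72.3 -39. ] ang [-10.    -0.92   0.29]
[[-0.799,0.434,0.099,0.0005,-0.0005,-0.0186],[-0.823,0.387,0.099,0.0005,-0.0005,-0.0186],[-0.844,0.338,0.1,0.0005,-0.0005,-0.0186]]
```

```bash
python3 -m pendant '[[-0.7,0.2,0.1,0,0,-0.0186],[-0.7,0.2,0.1,0,0,-0.0186],[-0.7,0.2,0.1,0,0,-0.0186],[0,0,0,0,0,0]]';python3 - <<'E'
from h import *
st();p,Rt=ins((.449,-.0565),(.0003,.0007),.0527,10,.006,-.012);plan(p,Rt)
im,c,o=snap("wrist","w30.png");dots(im,c)
E
```

```text
time_s: 42.95
position: [0.4503, -0.0673, 0.1334]
orientation: [-0.469, 0.557, -0.436, 0.529]
contact_force: [-1.2, -0.2, -2.1]
grip_width: 0.0209
t 42.95 p [ 0.4503 -0.0673  0.1334] zaz 3.54 y [ 0.011 -0.181 -0.983] F [-1.2 -0.2 -2.1] w 0.0209
1 rows; dist mm [ -2.6  19.3 -26.4] ang [0.44 0.   0.46]
[[-0.795,0.747,-0.046,0.0006,-0.0025,0.0024]]
green dot [421.3   3.5] bore [444.7   5.2] [221.8  88.7]
red dot [425.5 -58.6] bore [448.9 -56.9] [226.5 168.3]
```

View pics/w30.png

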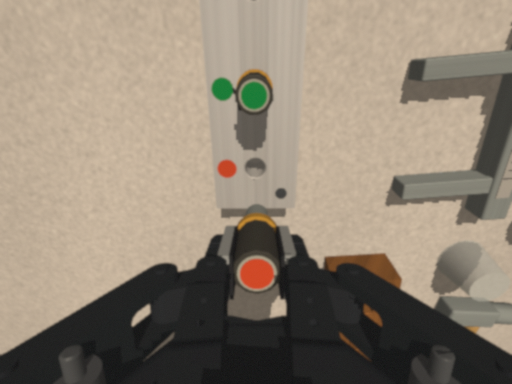

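```bash
python3 -m pendant '[[-0.3,0.2,-0.04,0,-0.0025,0.0024],[-0.3,0.2,0,0,0,0],[-0.1,0.15,0,0,0,0],[0,0,0,0,0,0]]';python3 - <<'E'
from h import *
st();im,c,o=snap("wrist","w31.png");dots(im,c);big(im,200,312,120,270,4,"w31g.png")
p,Rt=ins((.449,-.0567),(.0003,.0007),.0527,10,.006,-.004);plan(p,Rt)
E
```

```text
time_s: 43.4
position: [0.4495, -0.052, 0.1132]
orientation: [-0.473, 0.556, -0.437, 0.526]
contact_force: [-0.3, 0.6, -0.9]
grip_width: 0.021
t 43.4 p [ 0.4495 -0.052   0.1132] zaz 3.83 y [ 0.012 -0.172 -0.985] F [-0.3  0.6 -0.9] w 0.021
blue dot [417.1  64.5] bore [440.5  66.1] [213.7  10.7]
green dot [421.3   3.4] bore [444.7   5.1] [219.9 116. ]
red dot [425.5 -58.6] bore [448.9 -57. ] [224.6 196.4]
1 rows; dist mm [ -2.    3.9 -14.4] ang [-0.08  0.02  0.17]
[[-0.216,0.451,-0.059,-0,-0.0009,-0.0005]]
```

View pics/w31g.png

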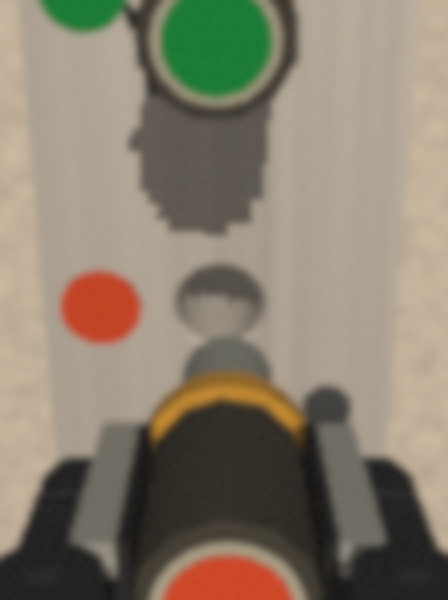

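```bash
python3 -m pendant '[[-0.13,0.2,-0.07,0,-0.001,0],[-0.07,0.2,0,0,0,0],[0,0,0,0,0,0]]';python3 - <<'E'
from h import *
st();im,c,o=snap("wrist","w32.png");dots(im,c);big(im,200,312,120,270,4,"w32g.png")
p,Rt=ins((.4487,-.0567),(.0003,.0007),.0527,10,.006,0.00);plan(p,Rt)
E
```

```text
time_s: 43.75
position: [0.4476, -0.0492, 0.1]
orientation: [-0.473, 0.556, -0.436, 0.526]
contact_force: [-0.3, 0.5, -1.1]
grip_width: 0.0214
t 43.75 p [ 0.4476 -0.0492  0.1   ] zaz 3.93 y [ 0.013 -0.172 -0.985] F [-0.3  0.5 -1.1] w 0.0214
blue dot [417.   64.8] bore [440.5  66.4] [214.1  12.2]
green dot [421.3   3.4] bore [444.7   5.1] [220.5 124.1]
red dot [425.5 -58.7] bore [448.9 -57.1] [225.2 207.7]
1 rows; dist mm [-0.3  1.  -5.3] ang [-0.07  0.06  0.07]
[[-0.064,0.168,-0.009,-0.0003,-0.0004,-0.0003]]
```

View pics/w32g.png

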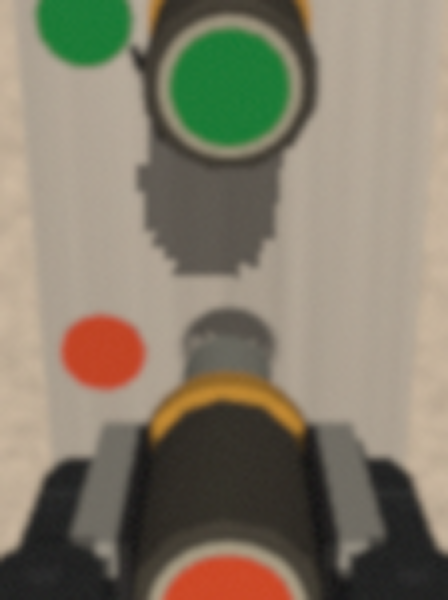

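```bash
python3 -m pendant '[[-0.06,0.15,0,0,0,0],[-0.02,0.08,0,0,0,0]]';python3 -m pendant '[[0,0.04,0,0,0,0]]';python3 - <<'E'
from h import *
st();im,c,o=snap("wrist","w33.png");big(im,200,312,140,290,4,"w33g.png");dots(im,c)
p,Rt=ins((.4487,-.0567),(.0003,.0007),.0527,10,.006,0.004);plan(p,Rt)
E
```

```text
time_s: 44.0
position: [0.4482, -0.0482, 0.0933]
orientation: [-0.474, 0.556, -0.435, 0.526]
contact_force: [0.2, 0.6, -2.0]
grip_width: 0.0212
time_s: 44.1
position: [0.4482, -0.0483, 0.0918]
orientation: [-0.474, 0.556, -0.435, 0.526]
contact_force: [-0.5, -0.5, -0.8]
grip_width: 0.0213
t 44.1 p [ 0.4482 -0.0483  0.0918] zaz 3.93 y [ 0.014 -0.172 -0.985] F [-0.5 -0.5 -0.8] w 0.0213
blue dot [417.   64.5] bore [440.5  66.2] [210.6  11.9]
green dot [421.2   3.4] bore [444.6   5.1] [217.7 128.1]
red dot [425.6 -58.6] bore [449. -57.] [223.2 214. ]
1 rows; dist mm [-0.6  0.1 -0.6] ang [-0.05  0.1   0.07]
[[-0.009,0.018,-0.02,-0.0005,-0.0005,-0.0003]]
```

View pics/w33g.png

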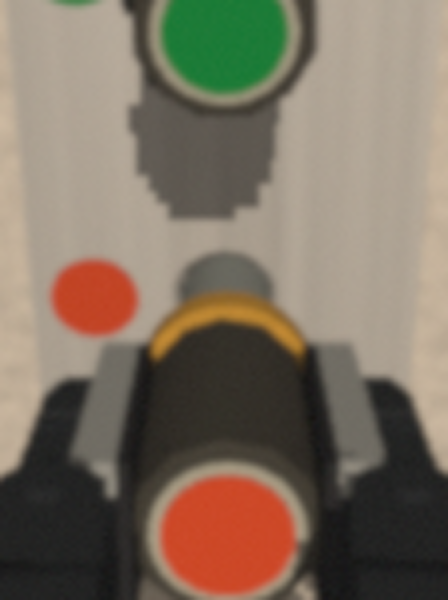

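Run:
```python
from h import *
for t,y in ((6,.006),(2,.0064),(0,.0068)):
  p,Rt=ins((.4487,-.0565),(.0003,.0007),.0527,t,y,0.0042);plan(p,Rt)
```

```text
1 rows; dist mm [-0.3 -3.4 -0.7] ang [3.94 0.38 0.08]
[[0.106,0.043,-0.019,-0.0005,-0.0005,0.022]]
1 rows; dist mm [-0.1 -6.7 -0.9] ang [7.93 0.65 0.08]
[[0.213,0.069,-0.019,-0.0005,-0.0005,0.0442]]
2 rows; dist mm [-0.  -8.1 -1.1] ang [9.92 0.79 0.08]
[[0.129,0.042,-0.009,-0.0003,-0.0002,0.0276],[0.133,0.031,-0.009,-0.0003,-0.0002,0.0276]]
```

```bash
python3 -m pendant '[[0.08,0.02,-0.02,0,0,0.013]]';python3 -m pendant '[[0.08,0.02,0,0,0,0.013]]';python3 -m pendant '[[0.06,0.01,0,0,0,0.013]]';python3 - <<'E'
from h import *
st()
p,Rt=ins((.4487,-.0565),(.0003,.0007),.0527,0,.0068,0.004);plan(p,Rt)
E
```

```text
time_s: 44.25
position: [0.4476, -0.0502, 0.0913]
orientation: [-0.485, 0.548, -0.446, 0.516]
contact_force: [0.1, -0.1, -1.2]
grip_width: 0.0212
time_s: 44.35
position: [0.4479, -0.0523, 0.0911]
orientation: [-0.496, 0.538, -0.457, 0.505]
contact_force: [0.2, 0.4, -2.1]
grip_width: 0.0212
time_s: 44.45
position: [0.4482, -0.0542, 0.0911]
orientation: [-0.507, 0.529, -0.468, 0.495]
contact_force: [-0.2, -1.5, -2.2]
grip_width: 0.0211
t 44.45 p [ 0.4482 -0.0542  0.0911] zaz 4.14 y [ 0.006 -0.048 -0.999] F [-0.2 -1.5 -2.2] w 0.0211
1 rows; dist mm [-0.2 -2.3 -0.4] ang [ 2.74  0.33 -0.14]
[[0.075,0.018,-0.011,-0.0008,0.0008,0.0153]]
```

```bash
python3 -m pendant '[[0.075,0.01,-0.01,-0.0008,0.0008,0.0153]]';python3 -m pendant '[[0,0.04,0,0,0,0]]';python3 - <<'E'
from h import *
st()
p,Rt=ins((.4487,-.0565),(.0003,.0007),.0527,0,.0068,0.006);plan(p,Rt)
E
```

```text
time_s: 44.55
position: [0.4483, -0.0565, 0.0912]
orientation: [0.518, -0.517, 0.482, -0.482]
contact_force: [-0.0, -1.7, -1.6]
grip_width: 0.0211
time_s: 44.65
position: [0.4488, -0.0577, 0.0903]
orientation: [0.518, -0.516, 0.482, -0.483]
contact_force: [-0.8, 0.5, -1.3]
grip_width: 0.0209
t 44.65 p [ 0.4488 -0.0577  0.0903] zaz 3.93 y [ 0.002  0.001 -1.   ] F [-0.8  0.5 -1.3] w 0.0209
1 rows; dist mm [-0.8  1.2 -1.6] ang [-0.07  0.09  0.07]
[[-0.043,0.055,-0.024,-0.0005,-0.0004,-0.0004]]
```

```bash
python3 -m pendant '[[-0.03,0.04,-0.02,0,0,0]]';python3 -m pendant '[[0,0.05,0,0,0,0]]';python3 -m pendant '[[0,0.06,0,0,0,0]]'
```

```text
time_s: 44.75
position: [0.4481, -0.0572, 0.0891]
orientation: [0.517, -0.516, 0.482, -0.483]
contact_force: [0.1, -0.1, -1.9]
grip_width: 0.0211
time_s: 44.85
position: [0.448, -0.057, 0.0874]
orientation: [0.517, -0.516, 0.482, -0.483]
contact_force: [0.5, -1.2, -1.8]
grip_width: 0.0208
time_s: 44.95
position: [0.448, -0.0567, 0.0855]
orientation: [0.517, -0.517, 0.482, -0.483]
contact_force: [-0.4, -0.5, -1.7]
grip_width: 0.0213
```

Sliding freely; continue home.

```bash
python3 -m pendant '[[0,0.1,0,0,0,0],[0,0.1,0,0,0,0]]';python3 -m pendant '[[0,0.1,0,0,0,0],[0,0.1,0,0,0,0]]';python3 -m pendant '[[0,0.1,0,0,0,0],[0,0.1,0,0,0,0]]'
```

```text
time_s: 45.15
position: [0.4483, -0.0564, 0.0793]
orientation: [-0.517, 0.517, -0.481, 0.484]
contact_force: [0.2, -1.6, 0.6]
grip_width: 0.0211
time_s: 45.35
position: [0.4484, -0.0564, 0.0729]
orientation: [-0.517, 0.518, -0.48, 0.484]
contact_force: [0.9, -1.9, -0.3]
grip_width: 0.0212
time_s: 45.55
position: [0.4484, -0.0565, 0.0663]
orientation: [-0.517, 0.518, -0.48, 0.484]
contact_force: [0.3, -2.0, -1.5]
grip_width: 0.0213
```

Run:
```python
from h import *
st()
```

```text
t 45.55 p [ 0.4484 -0.0565  0.0663] zaz 4.06 y [ 0.002 -0.004 -1.   ] F [ 0.3 -2.  -1.5] w 0.0213
```

```bash
python3 -m pendant '[[0,0.08,0,0,0,0],[0,0.06,0,0,0,0]]';python3 -m pendant '[[0,0.05,0,0,0,0]]';python3 -m pendant '[[0,0.06,0,0,0,0]]'
```

```text
time_s: 45.75
position: [0.4483, -0.0565, 0.0615]
orientation: [-0.517, 0.518, -0.481, 0.484]
contact_force: [0.3, -1.8, -0.5]
grip_width: 0.0208
time_s: 45.85
position: [0.4483, -0.0565, 0.0598]
orientation: [-0.517, 0.518, -0.481, 0.484]
contact_force: [-1.2, -1.3, 14.2]
grip_width: 0.021
time_s: 45.95
position: [0.4485, -0.0566, 0.0597]
orientation: [-0.517, 0.518, -0.481, 0.483]
contact_force: [-13.7, 3.3, 35.2]
grip_width: 0.0211
```

```bash
python3 -m pendant '[[0,-0.01,0,0,0,0],[0,0,0,0,0,0],[0,0,0,0,0,0],[0,0,0,0,0,0]]' -0.15; python3 -m pendant '[[0,-0.3,0,0,0,0],[0,-0.8,0,0,0,0],[0,-0.9,0,0,0,0],[0,-0.9,0,0,0,0],[0,0,0,0,0,0]]'
python3 - <<'E'
from h import *
st();im,c,o=snap("wrist","w34.png");plan([.438,-.33,.18],Rdown(4))
E
```

```text
time_s: 46.35
position: [0.4492, -0.0562, 0.0607]
orientation: [-0.517, 0.517, -0.481, 0.483]
contact_force: [0.2, -0.0, -0.0]
grip_width: 0.0491
time_s: 46.85
position: [0.4477, -0.0553, 0.1512]
orientation: [-0.517, 0.518, -0.482, 0.482]
contact_force: [0.4, -0.6, -0.7]
grip_width: 0.049
t 46.85 p [ 0.4477 -0.0553  0.1512] zaz 4.03 y [-0.001 -0.001 -1.   ] F [ 0.4 -0.6 -0.7] w 0.049
10 rows; dist mm [  -8.6 -275.    30.6] ang [ 0.03 -0.18 -0.03]
[[0.912,-0.101,-0.093,0.0001,0,0],[0.912,-0.101,-0.093,0.0001,0,0],[0.912,-0.101,-0.093,0.0001,0,0],[0.912,-0.101,-0.093,0.0001,0,0],[0.912,-0.102,-0.093,0.0001,0,0],[0.912,-0.102,-0.093,0.0001,0,0],[0.912,-0.102,-0.093,0.0001,0,0],[0.912,-0.102,-0.093,0.0001,0,0],[0.912,-0.102,-0.093,0.0001,0,0],[0.912,-0.102,-0.093,0.0001,0,0]]
```

View pics/w34.png

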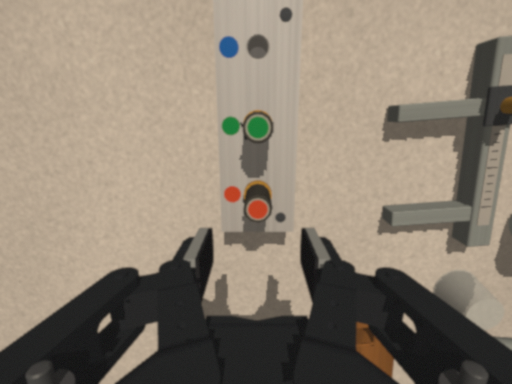

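```bash
python3 -m pendant '[[0.9,-0.1,-0.09,0,0,0],[0.9,-0.1,-0.09,0,0,0],[0.9,-0.1,-0.09,0,0,0],[0.9,-0.1,-0.09,0,0,0],[0.9,-0.1,-0.09,0,0,0],[0.9,-0.1,-0.09,0,0,0],[0.9,-0.1,-0.09,0,0,0],[0.9,-0.1,-0.09,0,0,0],[0.9,-0.1,-0.09,0,0,0],[0.5,0,-0.09,0,0,0],[0,0,0,0,0,0]]' 1 40
python3 - <<'E'
from h import *
st();im,c,o=snap("wrist","w35.png")
i2=im.astype(int);b,g,r=i2[:,:,0],i2[:,:,1],i2[:,:,2]
blobs(im,c,.051,(r-g>60)&(r-b>60))
E
```

```text
time_s: 48.0
position: [0.4312, -0.3189, 0.1648]
orientation: [-0.517, 0.519, -0.489, 0.474]
contact_force: [-0.6, 0.9, 0.2]
grip_width: 0.0
t 48.0 p [ 0.4312 -0.3189  0.1648] zaz 4.18 y [-0.018  0.012 -1.   ] F [-0.6  0.9  0.2] w 0.0
  px [262.3 218.5] wh [ 33  28 560] P mm [ 437.6 -344.9]
```

View pics/w35.png

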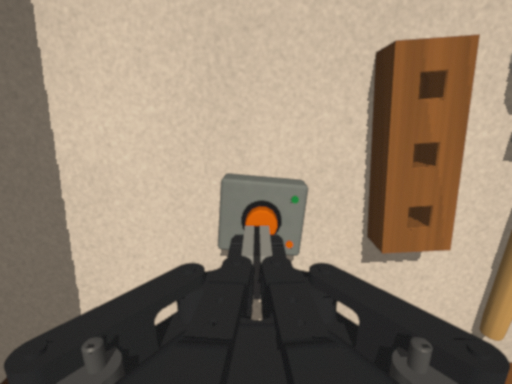

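Run:
```python
from h import *
print(pix2z(cam("wrist"),261.7,221.5,.051));plan([.4375,-.349,.08],Rdown(4))
```

```text
[ 0.43729061 -0.34679216  0.051     ]
4 rows; dist mm [  6.3 -31.2 -84.6] ang [-0.71 -1.04 -0.21]
[[0.272,0.701,0.046,0.0014,0.0003,-0.0011],[0.27,0.702,0.043,0.0014,0.0003,-0.0011],[0.268,0.703,0.04,0.0014,0.0003,-0.0011],[0.265,0.704,0.037,0.0014,0.0003,-0.0011]]
```

```bash
python3 -m pendant '[[0.27,0.6,0.04,0.0014,0,-0.001],[0.27,0.65,0.04,0.0014,0,-0.001],[0.27,0.65,0.04,0.0014,0,-0.001],[0.25,0.6,0.04,0.0014,0,-0.001],[0,0,0,0,0,0]]'
python3 - <<'E'
from h import *
st();plan([.4375,-.348,.066],Rdown(4));im,c,o=snap("wrist","w36.png")
E
```

```text
time_s: 48.55
position: [0.4382, -0.3415, 0.0853]
orientation: [0.52, -0.518, 0.482, -0.479]
contact_force: [-0.2, 0.4, -0.2]
grip_width: -0.0
t 48.55 p [ 0.4382 -0.3415  0.0853] zaz 4.45 y [-0.     0.006 -1.   ] F [-0.2  0.4 -0.2] w -0.0
1 rows; dist mm [ -0.7  -6.5 -19.3] ang [-0.33 -0.02 -0.45]
[[0.219,0.642,-0.041,-0,0.0025,-0.0019]]
```

View pics/w36.png

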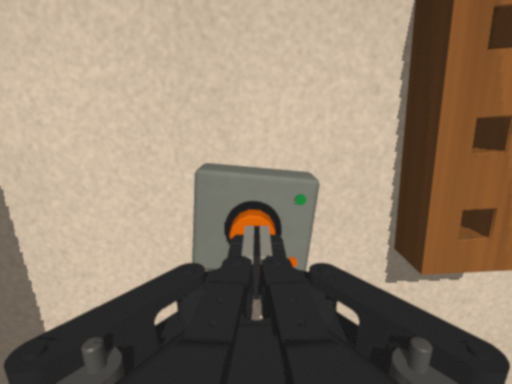

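```bash
python3 - <<'E'
from h import *
print(pix2z(cam("wrist"),252.5,231,.051))
E
python3 -m pendant '[[0.2,0.3,-0.06,0,0.002,-0.002],[0.05,0.25,0,0,0,0],[0,0,0,0,0,0]]'
python3 - <<'E'
from h import *
st();plan([.4365,-.348,.060],Rdown(4))
E
```

```text
[ 0.43734864 -0.34821606  0.051     ]
time_s: 48.9
position: [0.4388, -0.3485, 0.0711]
orientation: [-0.518, 0.518, -0.48, 0.483]
contact_force: [0.6, -0.0, -0.4]
grip_width: 0.0001
t 48.9 p [ 0.4388 -0.3485  0.0711] zaz 4.19 y [ 0.003 -0.003 -1.   ] F [ 0.6 -0.  -0.4] w 0.0001
1 rows; dist mm [ -2.3   0.5 -11.1] ang [ 0.18  0.16 -0.19]
[[-0.022,0.371,-0.075,-0.0008,0.001,0.0011]]
```

```bash
python3 -m pendant '[[0,0.18,-0.03,0,0,0],[0,0.12,0,0,0,0]]';python3 -m pendant '[[0,0.1,0,0,0,0]]';python3 -m pendant '[[0,0.1,0,0,0,0]]';python3 -m pendant '[[0,0.1,0,0,0,0]]';python3 -m pendant '[[0,0.1,0,0,0,0]]'
```

```text
time_s: 49.1
position: [0.4386, -0.349, 0.0629]
orientation: [-0.518, 0.518, -0.479, 0.484]
contact_force: [0.2, -0.1, 0.2]
grip_width: 0.0002
time_s: 49.2
position: [0.4387, -0.3491, 0.0598]
orientation: [-0.518, 0.518, -0.479, 0.484]
contact_force: [0.0, -0.5, -0.2]
grip_width: 0.0001
time_s: 49.3
position: [0.4389, -0.3492, 0.0572]
orientation: [-0.518, 0.518, -0.479, 0.484]
contact_force: [-1.2, 2.2, 7.1]
grip_width: -0.0002
time_s: 49.4
position: [0.439, -0.3492, 0.0545]
orientation: [-0.518, 0.518, -0.479, 0.484]
contact_force: [-1.1, 0.8, 1.4]
grip_width: 0.0001
time_s: 49.5
position: [0.4391, -0.3493, 0.0514]
orientation: [-0.518, 0.518, -0.479, 0.484]
contact_force: [-0.2, -0.0, -0.4]
grip_width: -0.0
```

```bash
python3 -m pendant '[[0,-0.5,0,0,0,0],[0,-0.9,0,0,0,0],[-0.5,-0.9,0,0,0,0],[-0.8,-0.9,0,0,0,0],[-0.8,-0.9,-0.4,0,0,0],[-0.8,-0.5,-0.4,0,0,0],[0,0,0,0,0,0]]' -
python3 - <<'E'
from h import *
st();im,c,o=snap("wrist","w37.png");im,c,o=snap("top","t37.png");big(im,110,420,100,300,2.5,"t37g.png");im,c,o=snap("scene","s37.png")
E
```

```text
time_s: 50.2
position: [0.4076, -0.2619, 0.1991]
orientation: [0.518, -0.517, 0.478, -0.485]
contact_force: [0.4, 0.1, 0.0]
grip_width: 0.0
t 50.2 p [ 0.4076 -0.2619  0.1991] zaz 4.09 y [ 0.008 -0.006 -1.   ] F [0.4 0.1 0. ] w 0.0
```

View pics/w37.png

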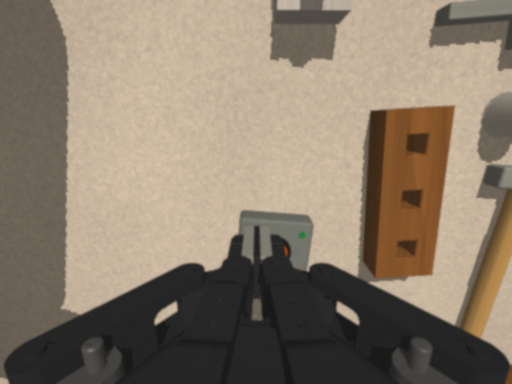

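View pics/t37g.png

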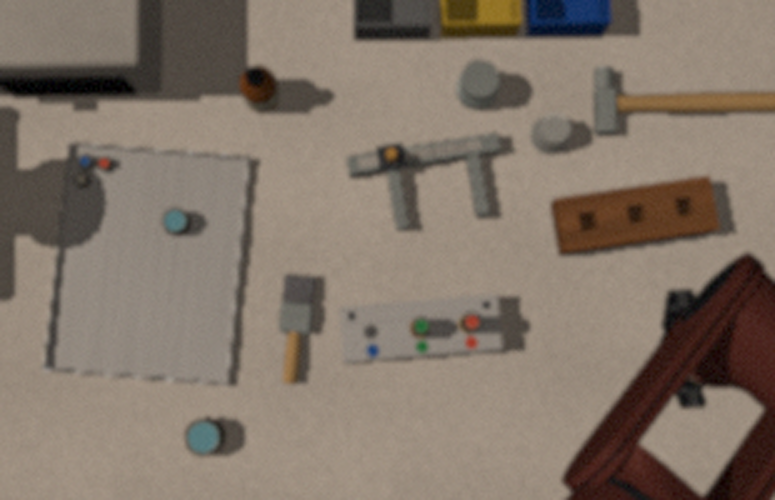

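View pics/s37.png

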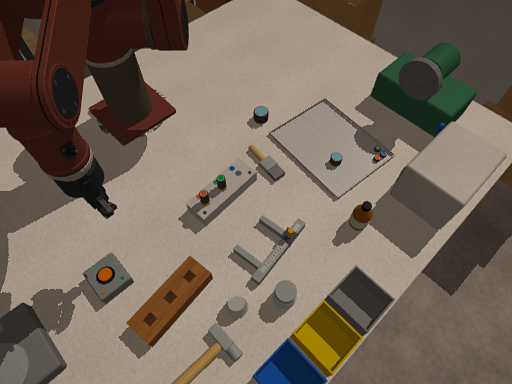

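Run:
```python
from h import *
im=cv2.imread("pics/s37.png");im0=cv2.imread("pics/scene0.png")
a=np.hstack([im0[245:310,75:140],im[245:310,75:140],im[135:200,305:370],im[160:225,185:250]]);cv2.imwrite("pics/cmp.png",cv2.resize(a,None,fx=3,fy=3,interpolation=cv2.INTER_CUBIC))
print(pix2z(cam("top"),110+176/2.5,100+222/2.5,.027))
for l in ["key_top"]: print(manip.tip_of("scene",l)[:1])
```

```text
[0.58547208 0.31664768 0.027     ]
[{'location': [0.4366, -0.3523, 0.0403], 'conf': 0.68}]
```

View pics/cmp.png

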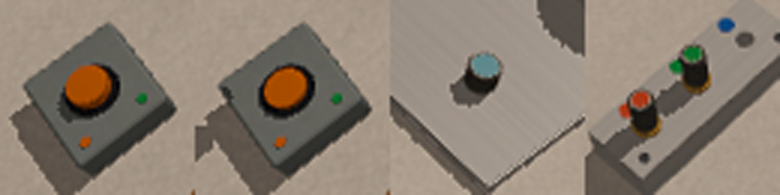

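The comparison shows the key down, both dops with their shoulders on the block, and the bead flat in the tray. Handing in.

```bash
python3 -c "
from bench import manip
print(manip.job_done())"
```

```text
the job is handed in; nothing more can be done
None
```

The job is handed in at about 50 s of robot time. The last pictures show every step done, and nothing I measured failed.

- **Gauging:** I laid the 34 mm bead flat on the table against the fixed jaw, where contact was felt. The jaw slid about 52 mm until it nipped the bead at about 9 N. I then drew the jaw back and returned the bead flat to the tray.
- **Dops:** No blue dop was there, so I loaded green and then coral. Each went in edge-first at about 10 degrees and was then straightened and slid home, where it stopped firmly (31 N and 35 N). Both shoulders sit on the block.
- **Green entry:** It was rougher than coral. I moved the wrong way once while straightening, which pressed it sideways at about 8 N and turned it slightly in the grip. It also caught at the mouth of the bore (22 N) until I shifted it about 1 mm.
- **Start key:** The push rose to about 7 N and then fell away. The key was still down after I withdrew; its top measured about 40 mm, against 43 mm expected when down and 51 mm when up.

**One disagreement:** the bead is at about x = 0.585 m, while I had set it down at 0.539 m. It was probably knocked about 46 mm after I left it, since the robot did not go back there. It still lies flat in the tray, clear of the spare beads, so I left it. The bystanders looked where they had been.

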